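# Eject the tester's tray and lock the spent packs in the safety jar

### The job

First use the eject pin to trip the latch behind the pinhole of the dead cell tester so that its tray springs out; only then press down and turn the safety jar's cap to take it off, and put every spent lithium pack, those in the tray and those lying on the bench, into the jar. Then press and turn the cap back on until it is locked with its bar in line with the jar's ribs, push the tray in until it latches, and leave the eject pin lying on its mat; leave everything else on the bench where it is.

Things in the scene. Friction and masses are not known exactly. Their poses are not given: they have to be found in the camera images.
- tester: Cell tester: grey housing fixed to the bench, 180 mm deep (x), 270 mm wide (y), 56 mm high, dead black display on top. Origin on the bench; in its own frame the housing spans x -80 to 100 mm, y -125 to 145 mm; front face at x = -80 mm, towards the robot. The black-fronted tray occupies the front from y -118 to 52 mm; the pinhole is at y = 110 mm.
- pinhole (a point): Centre of the square pinhole, 14 x 14 mm in a black bezel, in the plane of the tester's front face, 34 mm above the bench (axes as the tester's). The release plate of the sprung latch lies 25 mm behind it, hidden; pushed straight in (the tester's +x) a further 6 to 9 mm (3 to 5 N, stop at 11 mm) it frees the tray. The tray then springs out on its own.
- tray (a joint): How far the tray is out, m: 0 latched shut, springs out to 0.115 (fully out) when the latch is tripped; it slides along the tester's -x. To shut it push its front back (about 4 N, rising to 9 N over the catch in the last 20 mm) to -0.003 or so, until the stop at -0.004; let go and the latch holds it at about 0. Pushed less far it springs out again.
- tray_front (a point): Middle of the outer face of the tray's black front panel (panel 170 mm wide, from 6 to 40 mm above the bench, 6 mm thick); axes as the tester's. Behind the panel is the open tray, floor 12 mm above the bench, inside 95 mm deep (x) by 155 mm wide, walls 24 mm high. Packs lie in one row about 55 mm behind this point, about 52 mm apart.
- plunger: The hidden release plate behind the pinhole, 30 mm wide and high (its origin coincides with the tester's at rest; it moves along the tester's +x when pressed).
- pin: Eject pin lying on the blue mat: black handle 60 x 18 x 14 mm with a steel rod 5 mm thick and 55 mm long out of its +x end, along the handle's middle line. Origin: centre of the handle's underside as built; x along the rod, rod axis at z = 7 mm, tip at x = 85 mm. 50 g.
- mat: Thin blue silicone mat, 160 x 90 x 2 mm, fixed; the eject pin's place. Origin at its centre, on the bench.
- jar: White battery safety jar, fixed to the bench, 96 mm across, 152 mm high to the rim of its neck; two vertical ribs on its sides at its +x and -x. Origin at the centre of its base, z up. Inside: floor 5 mm up, 90 mm across. Round the neck sits a sprung swivelling steel collar that pushes the cap up.
- jar_mouth (a point): Centre of the open mouth of the jar, at the rim, 152 mm above the bench; inside diameter 47 mm, outside 54 mm (66 mm over the two lugs, that lie 10 to 20 mm below the rim at the jar's +x and -x).
- cap: Black press-and-turn cap: 79 mm across, 32 mm high, with a straight grip bar on top, 62 mm long (cap's x), 16 mm wide (y), 22 mm high, top at 54 mm. 80 g. Origin: centre of its open underside, z up. Locked: origin 133.5 mm above the jar's base and the bar in line with the jar's ribs (cap x along jar x, either way round; up to 5 degrees of play).
- cap_grip (a point): Middle of the cap's grip bar, 43 mm above the cap's underside. To free the cap hold it at least 4.5 mm (best 6 mm) below its locked height, turn it counterclockwise seen from above by about 60 degrees (45 at least, 100 at most), then lift. It cannot turn unpressed, nor clockwise from locked (a stop).
- collar (a joint): Height of the jar's sprung collar, m: about 0 with the cap locked (spring pushes up with 7 N), -0.007 with the cap fully pressed (14 N), 0.002 with the cap off. To refit: lower the cap with its bar 60 to 100 degrees counterclockwise of the ribs (two pins inside its rim, under the bar's ends, pass between the lugs), press to -0.006, turn clockwise to the stop (bar along the ribs), let it rise.
- pack1: Spent lithium pack, an aluminium block 20 x 36 x 18 mm (x, y, z) with a paper band and a black end, 40 g; starts inside the shut tray, lying flat with its x roughly along the tester's x. Origin: centre of its underside. May be absent.
- pack2: Spent lithium pack, an aluminium block 20 x 36 x 18 mm (x, y, z) with a paper band and a black end, 40 g; starts inside the shut tray, lying flat with its x roughly along the tester's x. Origin: centre of its underside. May be absent.
- pack3: Spent lithium pack, an aluminium block 20 x 36 x 18 mm (x, y, z) with a paper band and a black end, 40 g; starts inside the shut tray, lying flat with its x roughly along the tester's x. Origin: centre of its underside. May be absent.
- pack4: Spent lithium pack, an aluminium block 20 x 36 x 18 mm (x, y, z) with a paper band and a black end, 40 g; starts lying flat on the bench. Origin: centre of its underside. May be absent.
- pack5: Spent lithium pack, an aluminium block 20 x 36 x 18 mm (x, y, z) with a paper band and a black end, 40 g; starts lying flat on the bench. Origin: centre of its underside. May be absent.
- multimeter: Red multimeter 175 x 85 x 38 mm, a bystander; origin at the centre of its underside.
- spool: Steel solder spool, 52 mm across, 46 mm high, a bystander; origin at the centre of its underside.
- loupe: Black eye loupe, 34 mm across, 34 mm high, a bystander; origin at the centre of its underside.
- canister: Steel canister, 70 mm across, 105 mm high, a bystander; origin at the centre of its underside.
- board: Green circuit board 75 x 55 mm, about 15 mm high, a bystander; origin at the centre of its underside.
- tweezers: Steel tweezers 120 mm long, 8 mm high, a bystander; origin at the centre of its underside.
- fluxpot: Small amber pot, 40 mm across, 35 mm high, a bystander; origin at the centre of its underside.

How it is judged:
On the way, in this order (a step that is already met when the one before it is completed fails the run):
1. the pin presses the hidden release plate (contact force between pin and plunger above 0.5 N).
2. the tray has sprung out (value of joint tray above 0.1 m), for 0.1 s.
3. the cap is off the jar ((horizontal distance between cap and jar above 0.06 m or z of cap in the frame of jar above 0.155 m)), for 0.2 s.
4. every pack is in the jar, the cap still off (horizontal distance between each of pack1, pack2, pack3, pack4, pack5 and jar below 0.044 m and z of pack1 in the frame of jar between 0 and 0.13 m and z of pack2 in the frame of jar between 0 and 0.13 m and z of pack3 in the frame of jar between 0 and 0.13 m and z of pack4 in the frame of jar between 0 and 0.13 m and z of pack5 in the frame of jar between 0 and 0.13 m and (horizontal distance between cap and jar above 0.06 m or z of cap in the frame of jar above 0.155 m)), for 0.2 s.
At the end, for the whole second after the job is handed in: All packs present are inside the jar; the cap is locked on it (down at its locked height within 3 mm, upright, bar within 11 degrees of the ribs); the tray is latched shut (within 5 mm); the eject pin lies at rest on its mat (handle's middle within 75 mm of the mat's centre) (horizontal distance between each of pack1, pack2, pack3, pack4, pack5 and jar below 0.044 m and z of pack1 in the frame of jar between 0 and 0.13 m and z of pack2 in the frame of jar between 0 and 0.13 m and z of pack3 in the frame of jar between 0 and 0.13 m and z of pack4 in the frame of jar between 0 and 0.13 m and z of pack5 in the frame of jar between 0 and 0.13 m and z of cap in the frame of jar between 0.1305 and 0.1352 m and angle between the x axis of cap and the x axis of jar, either way round below 0.2 rad and horizontal distance between cap and jar below 0.005 m and angle between cap's own z axis and vertical below 0.08 rad and value of joint tray below 0.005 m and horizontal distance between pin and mat below 0.075 m and height (world z) of pin below 0.025 m and linear speed of each of pin, cap below 0.02 m/s); the robot touches nothing.
It fails at once if a bystander is pushed more than 50 mm from its place (distance of any of multimeter, spool, loupe, canister, board, tweezers, fluxpot from where it was at the start of the episode above 0.05 m).
It fails at once if a pack falls off the bench (height (world z) of any of pack1, pack2, pack3, pack4, pack5 below -0.05 m).
Of pack1, pack2, pack3, pack4, pack5 only 3 to 5 are there at a start; the rules pass over those that are not, and their reading is None.
At some moment in a run one of pack4, pack5, pin may be knocked a few centimetres aside while the robot is not near it.
Once in a run the grip may slacken for a moment while it holds something.
It also fails if it takes over 210 s, if anything falls off the work surface, if the arm or the gripper's body presses on something with over 40 N, if the wrist force passes 120 N, or if a joint passes its speed limit or range.

### The arm

A 6-joint arm with a two-finger parallel gripper is mounted at the origin on the work surface. World frame = base frame: x ahead of the robot, y to its left, z up, the work surface at z = 0. Lengths are in m, angles in rad, forces in N, time in s.
With the tool pointing down it reaches from about 0.35 to 0.85 m from the base axis. Payload 8.1 kg.
Tool frame: the origin (TCP) lies at the very end of the fingers, on their centre line; the grasp point (between the pads) lies robot.tcp_to_grasp behind it (robot.tcp_to_grasp is the distance from the TCP to the grasp point, in m); z points along the fingers, y is the line along which they close (so a half turn about z gives the same grasp; the last joint's range is limited). The gripper opens to 93 mm and grips with 3 to 60 N. Pads are 15 mm wide; open, the fingers measure 128 mm over their backs; the gripper's body (75 mm by 188 mm) begins 65 mm behind the grasp point.
Start: joints at [-0.085, 0.13, 1.488, -0, 1.523, -0.085], TCP at [0.6, 0, 0.219] pointing down, gripper open.
Joint ranges: [-2.96, 2.96], [-0.89, 2.26], [0.02, 2.5], [-1.34, 4.48], [0, 2.73], [-2.66, 2.66]. Speed limits (rad/s): [2.39, 2.39, 2.79, 3.14, 3.14, 3.14].

### API

Orientations are given as a rotation vector (axis times angle).
In Python, from plant import robot gives the robot as it stands. The module is installed in compiled form; this text tells all that it offers.
- The arm moves only by the shell command python3 -m pendant 'ROWS' [FORCE]. ROWS is JSON, a list that holds one entry, the list of rows, each a list of 5 numbers: the opening, from 0 (shut) to 1 (fully open), then the shift along the tool's x, y, z in cm, then the turn about the tool's z in degrees. In form: [[[fingers, x, y, z, roll], ...]]. A call has 1 to 8 rows; each row shifts and turns the commanded pose from where the row before left it, along the tool's axes as they then stand; what a row does not reach is not made up. A row lasts 1/10 s, in which the tool goes at most 50 mm and 8.59 degrees, less where a joint would pass 70% of its speed; a pose out of reach is approached as far as the arm can. A call is refused whole if a number of a shift passes 5 or a number of a turn 8.59, either way. A call with a gripper value outside its range is refused whole. The fingers move at their own pace and stop on an object; FORCE is the grip in N (left out, the last holds). Time passes only in rows, so rows that do not move let the fingers close. It gives the time, the measured TCP pose, the force, the opening and the grip force at its end, in the units of the state.
- robot.read_state(): the state, without advancing time (a new reading comes with each control period).
- robot.read_camera(name): name is "scene" or "side" or "wrist"; returns a dict with "img" (384x512x3 uint8, blue, green, red), "K" (3x3 intrinsics, pixels), "pose" (4x4, takes a point from camera to world coordinates). Camera axes: x right, y up, looking along -z (the intrinsics and any distortion apply to the point x, -y, -z); pixel columns grow to the right and rows downward; lengths in m; the calibration is good to about 2 mm. The wrist camera is an equidistant fisheye: a pixel r from the principal point sees the ray r / f radians off the axis. A picture is of the moment at which its call begins. There is no depth.
- robot.close_job(): hands the job in; it is judged then, once.
The state is a dict: "t": time; "q": joint angles; "dq": joint speeds; "joint_torque": joint torques, N m; "tool_pos": TCP position; "orientation": TCP orientation; "force": force on the tool from outside, world axes, zero at the start; "wrist_torque": the same for the moment, N m; "opening": finger opening in m; "gripper_force": force on a finger pad.
Only numpy, scipy, OpenCV 4.12 (cv2) and the standard library are available. Lean on these libraries where they do the work, as an engineer would, in place of code of your own. Each camera call takes 0.05 s, during which the arm holds its last target. There are 200 camera calls.

## Working session

There is one attempt and no reset: what is moved stays moved. The work goes in short steps, Python scripts to look and compute and a shell command to move; the robot and the scene stay as the last step left them, time stands still between calls to the robot, and variables do not carry over. Pictures are saved under pics/ and viewed, at most 14 in all, crops included, and the job is handed in when it is done.

```bash
mkdir -p pics
cat > h.py <<'E'
import numpy as np, cv2
from plant import robot
from scipy.spatial.transform import Rotation as R
def snap(name,fn,crop=None,scale=1):
    c=robot.read_camera(name); img=c["img"]
    np.savez(f"pics/{fn}.npz",img=img,K=c["K"],pose=c["pose"])
    if crop: x0,y0,x1,y1=crop; img=img[y0:y1,x0:x1]
    cv2.imwrite(f"pics/{fn}.png",cv2.resize(img,None,fx=scale,fy=scale,interpolation=cv2.INTER_CUBIC)); return c
def ray(c,u,v,fish=False):
    K=np.array(c["K"]);P=np.array(c["pose"])
    x=(u-K[0,2])/K[0,0]; y=(v-K[1,2])/K[1,1]
    if fish:
        r=np.hypot(x,y); d=np.array([x,y,0])/max(r,1e-9)*np.sin(r)+np.array([0,0,np.cos(r)])
    else: d=np.array([x,y,1.])
    d=np.array([d[0],-d[1],-d[2]]); return P[:3,3],P[:3,:3]@d
def hit(c,u,v,z,fish=False):
    o,d=ray(c,u,v,fish); return o+d*(z-o[2])/d[2]
def ld(fn): return np.load(f"pics/{fn}.npz")
def st():
    s=robot.read_state(); M=R.from_rotvec(s["orientation"]).as_matrix()
    print("t",round(s["t"],2),"pos",np.round(s["tool_pos"],4),"x",np.round(M[:,0],3),"y",np.round(M[:,1],3),"z",np.round(M[:,2],3),"F",np.round(s["force"],1),"op",round(s["opening"],4),"g",np.round(s["gripper_force"],1)); return s,M
E
python3 - <<'E'
from h import *
st(); print(robot.tcp_to_grasp)
for n in("scene","side","wrist"):
    c=snap(n,n+"0",scale=1.5); print(n,c["K"],np.round(c["pose"],3))
E
```

```text
t 0.0 pos [0.5994 0.     0.2176] x [0. 1. 0.] y [ 1.    -0.    -0.002] z [-0.002  0.    -1.   ] F [ 0.3 -1.  -0.1] op 0.0932 g 0.0
0.0188
scene [[435.7059558    0.         252.64172021]
 [  0.         435.7059558  193.67413767]
 [  0.           0.           1.        ]] [[-0.583 -0.673  0.455  1.185]
 [ 0.812 -0.473  0.342  0.478]
 [-0.015  0.569  0.822  1.287]
 [ 0.     0.     0.     1.   ]]
side [[398.73884572   0.         259.80670159]
 [  0.         398.73884572 185.08806676]
 [  0.           0.           1.        ]] [[-0.967  0.136 -0.214  0.309]
 [-0.254 -0.5    0.828  1.027]
 [ 0.006  0.855  0.518  0.746]
 [ 0.     0.     0.     1.   ]]
wrist [[297.31863964   0.         254.72461885]
 [  0.         297.31863964 193.53212296]
 [  0.           0.           1.        ]] [[ 1.    -0.002  0.002  0.599]
 [ 0.001  0.965  0.262  0.072]
 [-0.003 -0.262  0.965  0.384]
 [ 0.     0.     0.     1.   ]]
```

View images.

View pics/scene0.png

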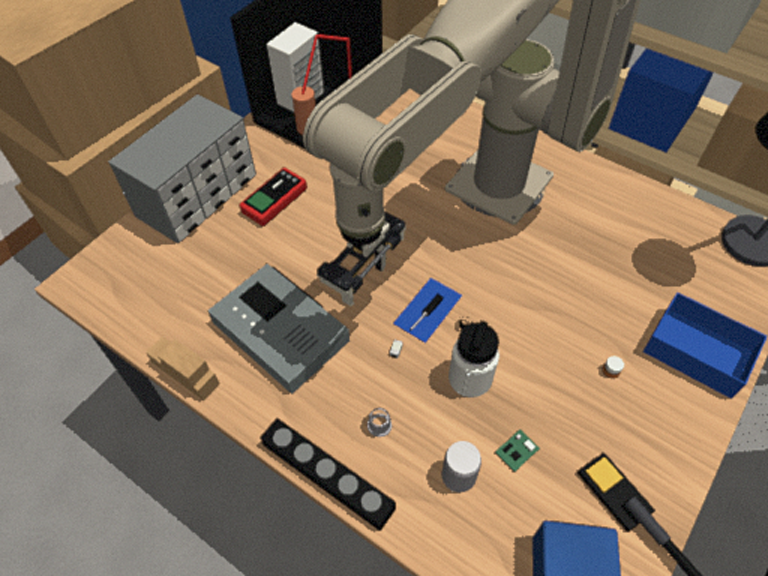

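View pics/side0.png

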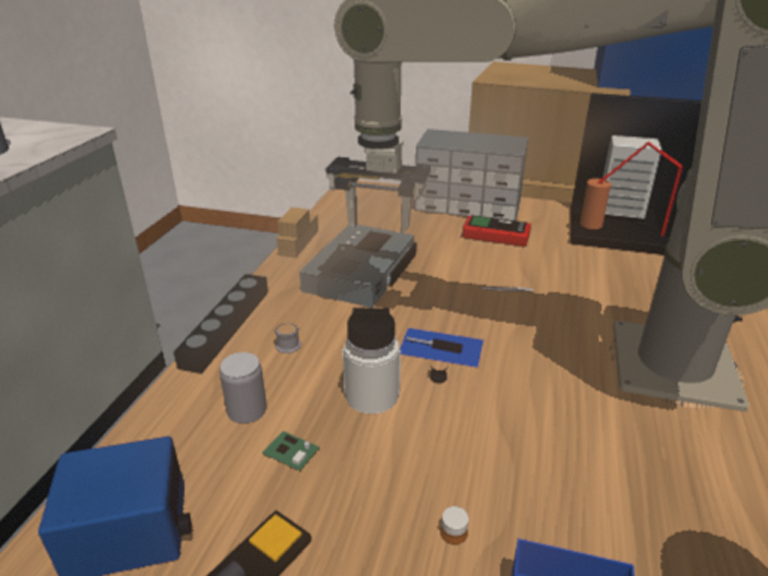

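View pics/wrist0.png

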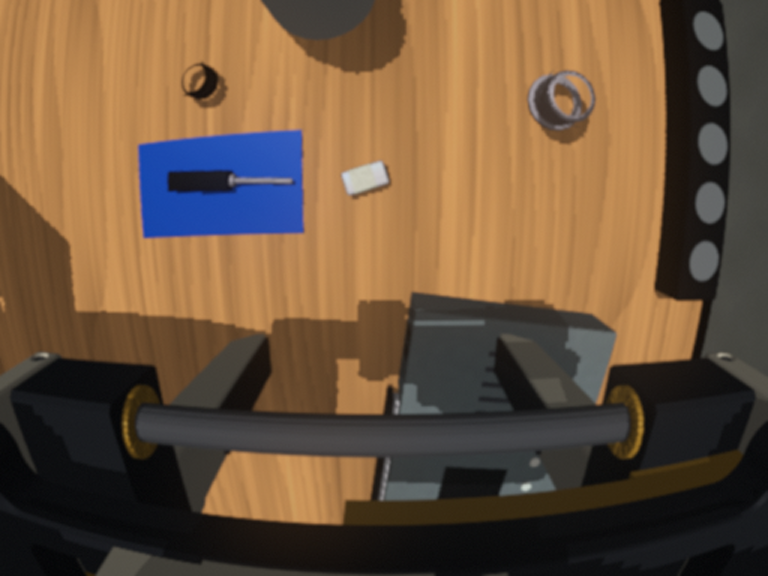

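Run:
```python
from h import *
s=ld("scene0");w=ld("wrist0");d=ld("side0")
f=lambda c,u,v,z,fi=False: np.round(hit(c,u/1.5,v/1.5,z,fi),4)[:2]
print("tester sc L,T,R,B",[f(s,*p,.056) for p in((209,310),(268,265),(348,327),(290,375))])
print("tester w TL,TRcorner",[f(w,*p,.056,True) for p in((412,296),(592,318))], f(w,384,490,.056,True))
print("pin w handle ends,tip",[f(w,*p,.012,True) for p in((169,181),(231,181),(293,181))])
print("mat w",[f(w,*p,.002,True) for p in((139,145),(301,131),(303,231),(146,237))])
print("pack w",[f(w,*p,.018,True) for p in((343,177),(383,163),(390,180),(349,195))])
print("cap top sc",f(s,480,335,.1655+.0),"side",f(d,371,325,.17))
print("jar side",f(d,371,395,0.))
cv2.imwrite("pics/cr1.png",cv2.resize(s["img"][160:300,130:345],None,fx=3.7,fy=3.7,interpolation=cv2.INTER_CUBIC))
```

```text
tester sc L,T,R,B [array([ 0.7681, -0.3172]), array([ 0.5954, -0.292 ]), array([ 0.6231, -0.0334]), array([ 0.788 , -0.0617])]
tester w TL,TRcorner [array([ 0.6215, -0.0216]), array([ 0.775 , -0.0409])] [ 0.6006 -0.2119]
pin w handle ends,tip [array([0.4077, 0.072 ]), array([0.4685, 0.0681]), array([0.5237, 0.0657])]
mat w [array([0.3707, 0.1088]), array([0.5292, 0.1088]), array([0.5294, 0.0217]), array([0.373 , 0.0206])]
pack w [array([0.5665, 0.0682]), array([0.5991, 0.0795]), array([0.6048, 0.0656]), array([0.5713, 0.0533])]
cap top sc [0.5367 0.2382] side [0.5385 0.2599]
jar side [0.5455 0.2421]
```

View pics/cr1.png

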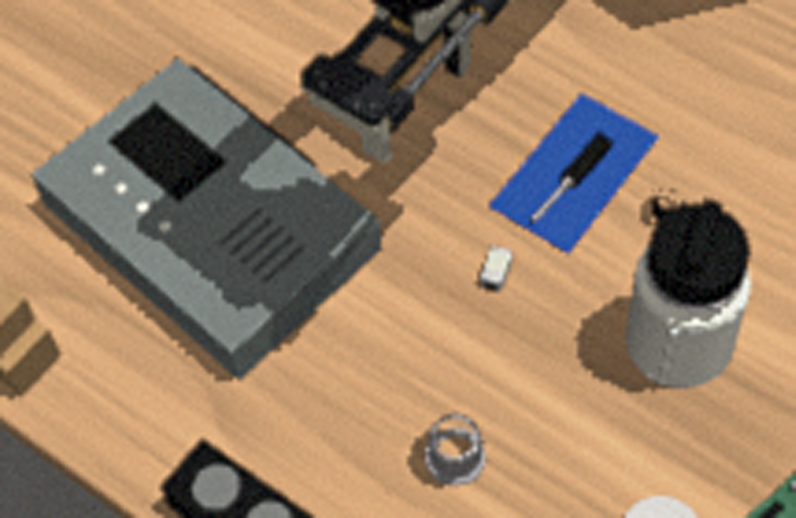

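The crop shows the tester (front-left top corner ~(380,225)), the pin on its mat (handle ~(590,155)), one bench pack (495,267), and the jar with cap (700,250).

```bash
python3 -m pendant '[[[1,1.75,-4,0,0],[1,1.75,-4,0,0],[1,1.75,-4,0,0],[1,1.75,-4,0,0],[1,0,0,0,-8.5],[1,0,0,0,-8.5],[1,0,0,0,-8.5],[1,0,0,0,-8.5]]]' 20
python3 -m pendant '[[[1,0,0,0,-8.5],[1,0,0,0,-8.5],[1,0,0,0,-8.5],[1,0,0,0,-8.5],[1,0,0,0,-8.5],[1,0,0,0,-8.5],[1,0,0,0,-2],[1,0,0,0,0]]]'
python3 - <<'E'
from h import *
s,M=st(); print(s["q"]); snap("wrist","w1",scale=1.5); snap("scene","s1")
E
```

```text
t: 0.95
tool_pos: [0.4397, 0.0701, 0.2185]
orientation: [-1.466, -2.778, 0.0]
force: [-0.3, -0.5, 1.0]
opening: 0.0927
gripper_force: 0.0
t: 1.75
tool_pos: [0.4398, 0.07, 0.2184]
orientation: [-0.082, -3.14, 0.0]
force: [-0.1, 0.5, -0.3]
opening: 0.0926
gripper_force: 0.0
t 1.75 pos [0.4398 0.07   0.2184] x [-0.999  0.052  0.   ] y [ 0.052  0.999 -0.   ] z [-0. -0. -1.] F [-0.1  0.5 -0.3] op 0.0926 g 0.0
[ 4.26283576e-02 -3.00334694e-01  1.89511117e+00 -2.69176924e-05
  1.54730829e+00 -1.47619797e+00]
```

View pics/w1.png

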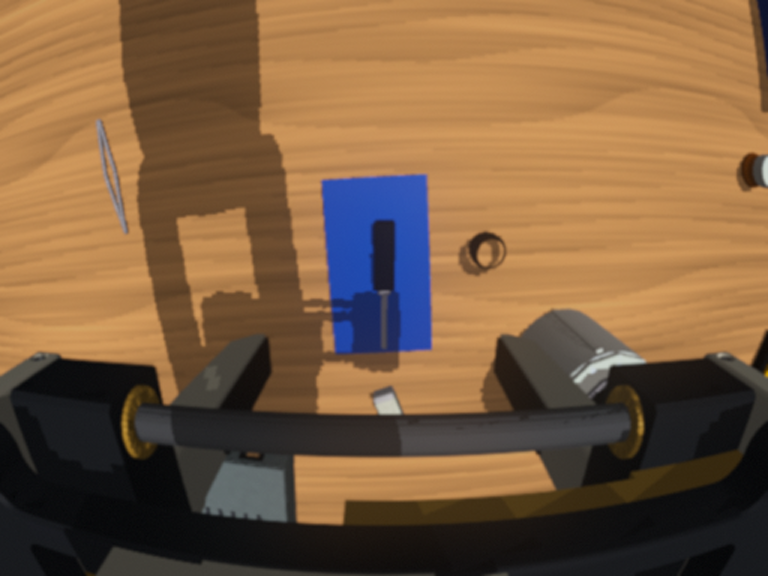

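Run:
```python
from h import *
w=ld("w1")
f=lambda c,u,v,z,fi=True: np.round(hit(c,u/1.5,v/1.5,z,fi),4)[:2]
a,b,t=[f(w,*p,z) for p,z in(((384,221),.016),((383,290),.014),((384,347),.009))]
print(a,b,t,(a+b)/2)
print("mat",[f(w,*p,.002) for p in((323,180),(427,175),(431,350),(336,353))])
print("pack",[f(w,*p,.018) for p in((372,396),(392,388),(402,412))])
print("pinhole",[f(w,*p,.034) for p in((238,455),(264,457))],"bezel; corner",f(w,295,455,.056))
```

```text
[0.4072 0.0727] [0.4668 0.0688] [0.5219 0.067 ] [0.437   0.07075]
mat [array([0.3701, 0.0224]), array([0.3706, 0.1113]), array([0.5302, 0.1105]), array([0.5287, 0.0217])]
pack [array([0.5672, 0.0535]), array([0.5596, 0.0725]), array([0.5861, 0.0808])]
pinhole [array([ 0.6241, -0.0837]), array([ 0.6256, -0.0565])] bezel; corner [ 0.6065 -0.0183]
```

```bash
python3 -m pendant '[[[0.5,0.25,0.1,4.5,0],[0.5,0,0,4.5,0],[0.5,0,0,4.5,0],[0.5,0,0,4.5,0],[0.5,0,0,3.2,0],[0.5,0,0,0,0],[0,0,0,0,0],[0,0,0,0,0]]]' 30
python3 -m pendant '[[[0,0,0,0,0],[0,0,0,0,0],[0,0,0,-1,0],[0,0,0,-3,0],[0,0,0,-4,0],[0,0,0,0,0]]]'
python3 - <<'E'
from h import *
st(); snap("wrist","w2",scale=1.5)
E
```

```text
t: 2.65
tool_pos: [0.4375, 0.0712, 0.0067]
orientation: [-0.083, -3.14, 0.0]
force: [0.6, -0.0, 0.3]
opening: 0.0346
gripper_force: 0.0
t: 3.25
tool_pos: [0.4417, 0.0714, 0.0931]
orientation: [0.082, 3.131, 0.001]
force: [1.6, 0.4, -0.6]
opening: 0.0177
gripper_force: 30.0
t 3.25 pos [0.4417 0.0714 0.0931] x [-0.999  0.052 -0.01 ] y [0.052 0.999 0.001] z [ 0.01  0.   -1.  ] F [ 1.6  0.4 -0.6] op 0.0177 g 30.0
```

View pics/w2.png

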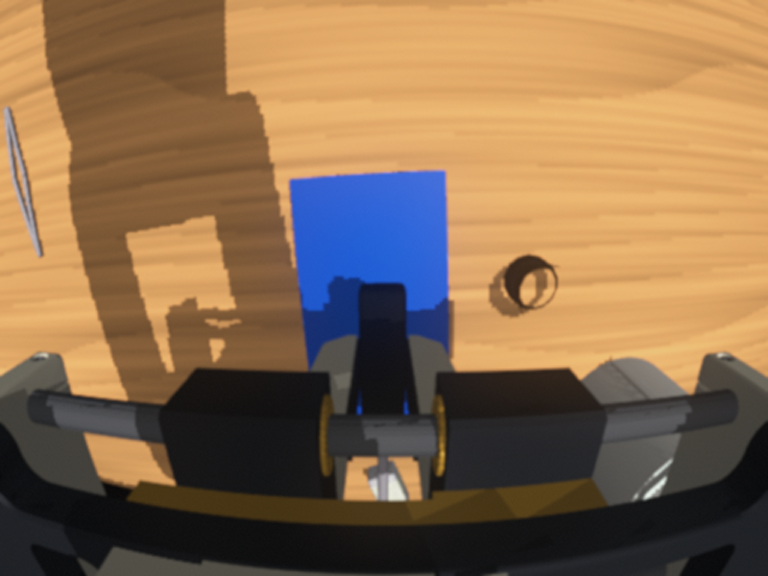

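```bash
python3 -m pendant '[[[0,-1,-4.2,-0.4,0],[0,-1,-4.2,-0.4,0],[0,-1,-4.2,-0.4,0],[0,-1,-4.2,0,0],[0,-1,-4.2,0,0],[0,0,0,0,8.5],[0,0,0,0,8.5],[0,0,0,0,8.5]]]'
python3 -m pendant '[[[0,0,0,0,8.5],[0,0,0,0,8.5],[0,0,0,0,8.5],[0,0,0,0,8.5],[0,0,0,0,8.5],[0,0,0,0,8.5],[0,0,0,0,8.5],[0,0,0,0,0]]]'
python3 - <<'E'
from h import *
st(); snap("wrist","w3",scale=1.5)
E
```

```text
t: 4.1
tool_pos: [0.4755, -0.1414, 0.0974]
orientation: [-0.784, -3.04, -0.001]
force: [-0.3, 0.1, -0.8]
opening: 0.0176
gripper_force: 30.0
t: 4.9
tool_pos: [0.4757, -0.1409, 0.0976]
orientation: [-2.184, -2.256, 0.001]
force: [0.1, -0.1, -0.9]
opening: 0.0178
gripper_force: 30.0
t 4.9 pos [ 0.4757 -0.1409  0.0976] x [-0.032  0.999  0.001] y [ 0.999  0.032 -0.002] z [-0.002  0.001 -1.   ] F [ 0.1 -0.1 -0.9] op 0.0178 g 30.0
```

View pics/w3.png

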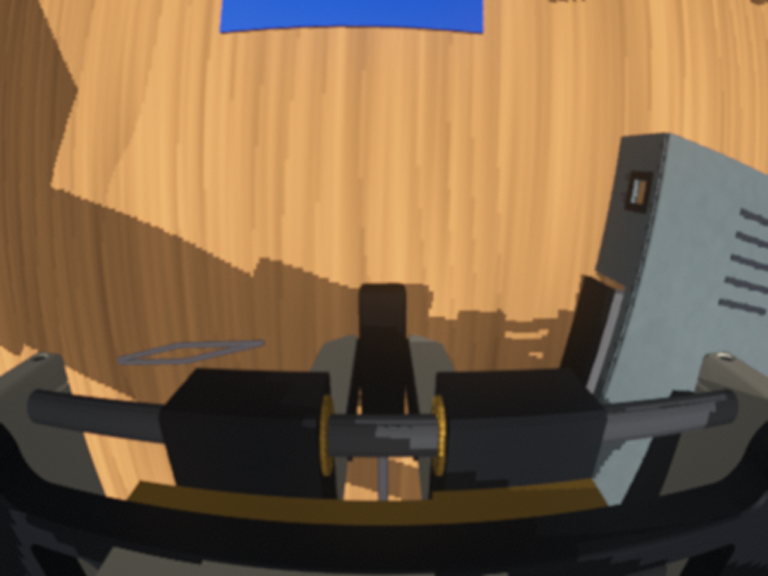

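Pinhole clearly seen at (639,192); face edges: top (668,133), bottom (622,137).

Run:
```python
from h import *
w=ld("w3")
f=lambda u,v,z: np.round(hit(w,u/1.5,v/1.5,z,True),4)[:2]
print("hole",f(639,192,.034),"corner bottom",f(622,137,0),"top",f(668,133,.056),"top edge",[f(*p,.056) for p in((655,200),(640,262),(610,385))],"bottom edge",f(598,272,0.0))
print("bezel",f(634,211,.034),f(643,173,.034))
```

```text
hole [ 0.6204 -0.0678] corner bottom [ 0.6258 -0.0332] top [ 0.6234 -0.0338] top edge [array([ 0.6174, -0.0709]), array([ 0.6122, -0.105 ]), array([ 0.6078, -0.1775])] bottom edge [ 0.6167 -0.1232]
bezel [ 0.6181 -0.0792] [ 0.6222 -0.0565]
```

```bash
python3 -m pendant '[[[0,0,0,0,-8.5],[0,0,0,0,-8.5],[0,0,0,0,-8.5],[0,0,0,0,-8.5],[0,0,0,0,-8.5],[0,0,0,0,-8.5],[0,0,0,0,-8.5],[0,0,0,0,-8.5]]]'
python3 -m pendant '[[[0,0,0,0,-8.5],[0,0,0,0,-5.5],[0,-1.2,3,0,0],[0,-1.2,3,0,0],[0,-1.2,2.8,3,0],[0,0,0,3.6,0],[0,0,0,0,0]]]'
python3 - <<'E'
from h import *
st(); c=snap("wrist","w4"); c=snap("side","d4")
def proj(c,p):
    P=np.linalg.inv(c["pose"]);q=P@np.r_[p,1]; K=c["K"]; return K[0,0]*q[0]/-q[2]+K[0,2],K[1,1]*-q[1]/-q[2]+K[1,2]
print(proj(c,[.6204,-.0678,.034]))
a=ld("w4")["img"][150:384,130:390]; u,v=map(int,proj(c,[.6204,-.0678,.034])); b=c["img"][v-50:v+50,u-60:u+60]
cv2.imwrite("pics/c4.png",np.hstack([cv2.resize(a,(400,360),interpolation=2),cv2.resize(b,(400,360),interpolation=2)]))
E
```

```text
t: 5.75
tool_pos: [0.4761, -0.141, 0.0981]
orientation: [-0.528, -3.096, -0.0]
force: [-0.4, -0.7, -0.7]
opening: 0.0178
gripper_force: 30.0
t: 6.45
tool_pos: [0.5169, -0.0557, 0.0272]
orientation: [-0.155, -3.128, -0.002]
force: [-1.8, 0.2, -0.7]
opening: 0.0177
gripper_force: 30.0
t 6.45 pos [ 0.5169 -0.0557  0.0272] x [-0.995  0.099  0.01 ] y [0.099 0.995 0.001] z [-0.01   0.002 -1.   ] F [-1.8  0.2 -0.7] op 0.0177 g 30.0
(np.float64(251.6127549644052), np.float64(190.7934868590686))
```

View pics/c4.png

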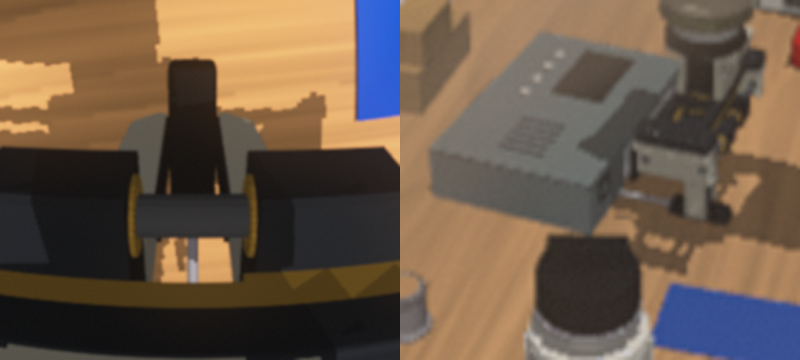

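The rod tip (620,192) lines up with the dark pinhole (603,188) in the side view. Settling, then advancing.

```bash
python3 -m pendant '[[[0,0,0,0,-0.5],[0,0,0,0,0],[0,0,0,0,0]]]'; python3 -c "
from h import *
st()"
```

```text
t: 6.85
tool_pos: [0.5226, -0.0581, 0.0343]
orientation: [0.151, 3.135, -0.001]
force: [0.5, 1.2, -0.1]
opening: 0.0176
gripper_force: 30.0
t 6.85 pos [ 0.5226 -0.0581  0.0343] x [-0.995  0.096 -0.003] y [ 0.096  0.995 -0.   ] z [ 0.003 -0.001 -1.   ] F [ 0.5  1.2 -0.1] op 0.0176 g 30.0
```

```bash
python3 -m pendant '[[[0,0,0,0,0.7],[0,0,0,0,0],[0,0,0,0,0],[0,-0.7,0,0,0],[0,-0.7,0,0,0],[0,-0.7,0,0,0],[0,0,0,0,0]]]'; python3 -c "
from h import *
st()"
```

```text
t: 7.55
tool_pos: [0.5436, -0.0599, 0.0328]
orientation: [0.17, 3.136, -0.0]
force: [-0.4, 0.7, -0.5]
opening: 0.0174
gripper_force: 30.0
t 7.55 pos [ 0.5436 -0.0599  0.0328] x [-0.994  0.108 -0.001] y [ 0.108  0.994 -0.   ] z [ 0.001 -0.    -1.   ] F [-0.4  0.7 -0.5] op 0.0174 g 30.0
```

```bash
python3 -m pendant '[[[0,-0.7,0,0,0],[0,-0.7,0,0,0],[0,-0.4,0,0,0],[0,-0.3,0,0,0],[0,-0.2,0,0,0],[0,-0.1,0,0,0],[0,0,0,0,0]]]'; python3 -c "
from h import *
st()"
```

```text
t: 8.25
tool_pos: [0.566, -0.0623, 0.0325]
orientation: [-0.17, -3.136, 0.0]
force: [-3.0, 0.9, -0.0]
opening: 0.0174
gripper_force: 30.0
t 8.25 pos [ 0.566  -0.0623  0.0325] x [-0.994  0.108  0.001] y [ 0.108  0.994 -0.   ] z [-0.001  0.    -1.   ] F [-3.   0.9 -0. ] op 0.0174 g 30.0
```

```bash
python3 -m pendant '[[[0,-0.2,0,0,0],[0,-0.2,0,0,0],[0,0,0,0,0],[0,0,0,0,0]]]'; python3 -c "
from h import *
st(); snap('side','d5',(190,130,330,235),4)"
```

```text
t: 8.65
tool_pos: [0.5699, -0.0626, 0.0324]
orientation: [-0.17, -3.136, -0.0]
force: [-4.5, 1.1, 0.8]
opening: 0.0175
gripper_force: 30.0
t 8.65 pos [ 0.5699 -0.0626  0.0324] x [-0.994  0.108  0.001] y [0.108 0.994 0.   ] z [-0.001  0.    -1.   ] F [-4.5  1.1  0.8] op 0.0175 g 30.0
```

View pics/d5.png

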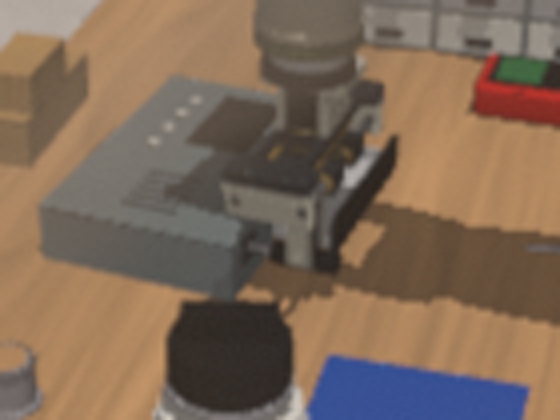

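```bash
python3 -m pendant '[[[0,1.5,0,0,0],[0,2.5,0,0,0],[0,2.5,0,0,0],[0,0,0,-3,0],[0,0,0,-4,0],[0,2.7,4,0,0],[0,2.7,4,0,0],[0,2.7,3.9,0,0]]]'; python3 -m pendant '[[[0,0,0,3,0],[0,0,0,3,0],[0,0,0,2,0],[0,0,0,0,0],[0,0,0,0,0],[0,0,0,0,0]]]'; python3 -c "
from h import *
st()"
```

```text
t: 9.5
tool_pos: [0.4385, 0.0725, 0.1038]
orientation: [0.172, 3.133, 0.001]
force: [-0.3, 0.8, 0.6]
opening: 0.0178
gripper_force: 30.0
t: 10.1
tool_pos: [0.4396, 0.0714, 0.0244]
orientation: [0.17, 3.134, 0.001]
force: [0.1, -0.4, 0.6]
opening: 0.0174
gripper_force: 30.0
t 10.1 pos [0.4396 0.0714 0.0244] x [-0.994  0.108 -0.003] y [0.108 0.994 0.001] z [ 0.003  0.    -1.   ] F [ 0.1 -0.4  0.6] op 0.0174 g 30.0
```

```bash
python3 -m pendant '[[[0,0,0,1.7,0],[0,0,0,0,0],[0,0,0,0,0],[0.5,0,0,0,0],[0.5,0,0,0,0],[0.5,0,0,0,0],[0.5,0,0,-4,0],[0.5,0,0,-4.5,0]]]'; python3 -m pendant '[[[0.5,0,0,-4.5,0],[0.5,0,0,-4.5,0],[0.5,0,0,-4.5,0],[0.5,0,0,-4.5,0],[0.5,-3.25,3.6,0,0],[0.5,-3.25,3.6,0,0],[0.5,-3.25,3.6,0,0],[0.5,-3.25,3.6,0,0]]]';python3 -m pendant '[[[0.5,0,4,0,0],[0.5,0,0,0,0],[0.5,0,0,0,0],[0.5,0,0,0,0]]]'; python3 -c "
from h import *
st(); c=snap('wrist','w6',scale=1.5)
a=cv2.imread('pics/w6.png').astype(float); cv2.imwrite('pics/w6.png',np.clip(255*(a/255)**.6,0,255))
"
```

```text
t: 10.9
tool_pos: [0.4356, 0.0712, 0.0897]
orientation: [-0.17, -3.132, 0.001]
force: [2.0, 0.6, 1.2]
opening: 0.0461
gripper_force: 0.0
t: 11.7
tool_pos: [0.5839, 0.2019, 0.2708]
orientation: [0.17, 3.136, 0.0]
force: [0.5, -0.0, 0.3]
opening: 0.0463
gripper_force: 0.0
t: 12.1
tool_pos: [0.5868, 0.2396, 0.2707]
orientation: [-0.17, -3.137, 0.001]
force: [-0.7, -0.6, -0.3]
opening: 0.0462
gripper_force: 0.0
t 12.1 pos [0.5868 0.2396 0.2707] x [-0.994  0.108  0.   ] y [ 0.108  0.994 -0.   ] z [-0. -0. -1.] F [-0.7 -0.6 -0.3] op 0.0462 g 0.0[ WARN:0@1.529] global loadsave.cpp:1063 imwrite_ Unsupported depth image for selected encoder is fallbacked to CV_8U.
```

View pics/w6.png

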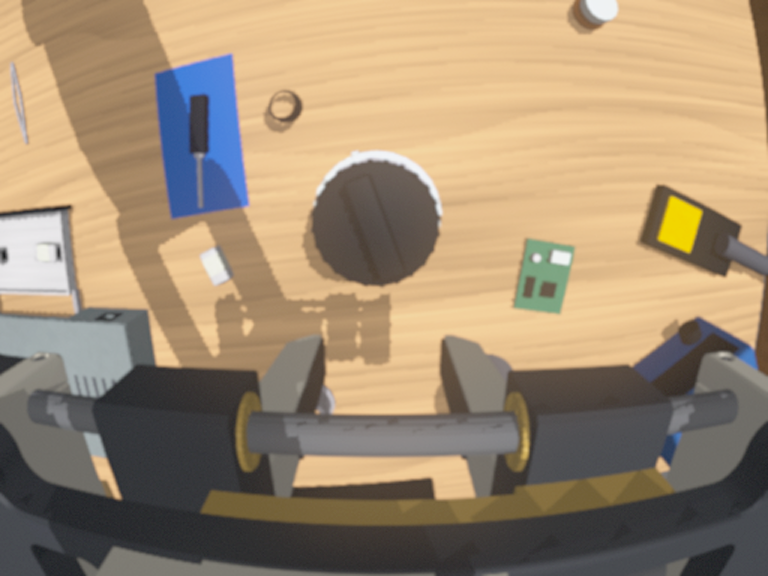

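Pin lies on the mat (198,125→200,205), tray is out at left with packs (48,252) and (3,255), bench pack (215,265), cap bar from (357,178) to (392,278).

Run:
```python
from h import *
w=ld("w6")
f=lambda u,v,z: np.round(hit(w,u/1.5,v/1.5,z,True),4)[:2]
a,b=f(357,178,.1875),f(392,276,.1875)
print(a,b,(a+b)/2,np.linalg.norm(a-b),np.degrees(np.arctan2(*(b-a)[::-1])))
print("cap rim l,r,t,b",[f(*p,.1655) for p in((313,224),(440,215),(372,163),(383,285))])
print("pack",f(215,266,.018), "tray packs",f(48,252,.03),f(4,255,.03),"tray front",f(70,207,.04),f(75,295,.04))
cv2.imwrite("pics/c6.png",cv2.resize(np.clip(255*(w["img"][90:200,195:310]/255.)**.45,0,255).astype(np.uint8),None,fx=5,fy=5,interpolation=2))
```

```text
[0.5158 0.2326] [0.5736 0.2462] [0.5447 0.2394] 0.059378447268348095 13.240519915187214
cap rim l,r,t,b [array([0.5408, 0.2011]), array([0.5437, 0.2793]), array([0.5079, 0.2414]), array([0.584 , 0.2398])]
pack [0.5838 0.0697] tray packs [ 0.5376 -0.1412] [ 0.5289 -0.2246] tray front [ 0.4944 -0.0849] [ 0.5901 -0.1038]
```

View pics/c6.png

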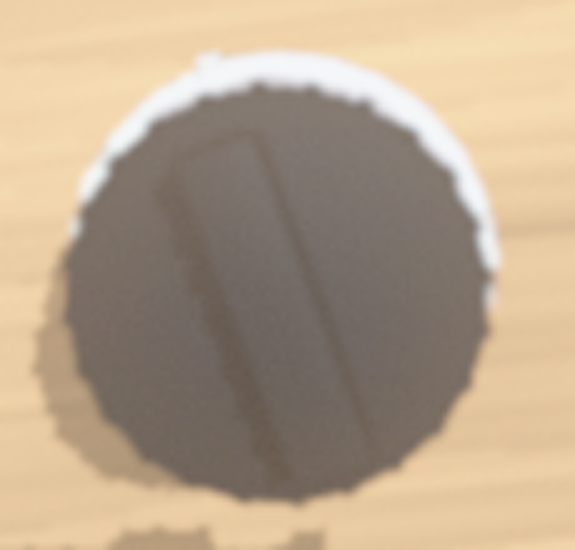

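```bash
python3 -m pendant '[[[0.5,0,0,0,8.5],[0.5,0,0,0,8.5],[0.5,0,0,0,8.5],[0.5,0,0,0,8.5],[0.5,0,0,0,8.5],[0.5,0,0,0,8.5],[0.5,0,0,0,8.5],[0.5,0,0,0,8.5]]]';python3 -m pendant '[[[0.5,0,0,0,8.5],[0.5,0,0,0,8.5],[0.5,0,0,0,8.5],[0.5,0,0,0,8.5],[0.5,0,0,0,8.5],[0.5,0,0,0,8.5],[0.5,0,0,0,8.5],[0.5,0,0,0,8.5]]]'; python3 -m pendant '[[[0.5,0,0,0,8.5],[0.5,0,0,0,8.5],[0.5,0,0,0,7.3],[0.5,0,0,0,0],[0.5,0,0,0,0]]]'; python3 -c "
from h import *
s,M=st(); print(s['q']); print(M.T@(np.array([.5455,.240,.169])-s['tool_pos']))
"
```

```text
t: 12.95
tool_pos: [0.587, 0.2389, 0.2714]
orientation: [1.904, 2.498, 0.001]
force: [-0.3, 0.7, -0.7]
opening: 0.0464
gripper_force: 0.0
t: 13.75
tool_pos: [0.587, 0.2389, 0.2714]
orientation: [2.976, 1.006, 0.001]
force: [-0.3, 0.1, -0.4]
opening: 0.0462
gripper_force: 0.0
t: 14.25
tool_pos: [0.5871, 0.2394, 0.2711]
orientation: [-3.119, -0.374, -0.001]
force: [1.1, 0.4, 0.4]
opening: 0.0467
gripper_force: 0.0
t 14.25 pos [0.5871 0.2394 0.2711] x [0.972 0.236 0.001] y [ 0.236 -0.972  0.   ] z [ 0.001  0.    -1.   ] F [1.1 0.4 0.4] op 0.0467 g 0.0
[ 3.06422291e-01  2.06659284e-01  1.30856214e+00 -5.40565268e-05
  1.62574956e+00  1.63875468e+00]
[-0.04031382 -0.0103829   0.10209849]
```

```bash
python3 -m pendant '[[[0.5,-2,-0.5,0,0],[0.5,-2,-0.55,0,0],[0.5,0,0,4,0],[0.5,0,0,4,0],[0.5,0,0,2,0],[0.5,0,0,0,0],[0.5,0,0,0,0]]]' 50; python3 -m pendant '[[[0,0,0,0,0],[0,0,0,0,0],[0,0,0,0,0],[0,0,0,0,0]]]'; python3 -c "
from h import *
s,M=st()
"
```

```text
t: 14.95
tool_pos: [0.5459, 0.2409, 0.1716]
orientation: [-3.119, -0.372, -0.001]
force: [0.2, 0.2, 1.1]
opening: 0.0462
gripper_force: 0.0
t: 15.35
tool_pos: [0.546, 0.2412, 0.1713]
orientation: [-3.12, -0.37, -0.001]
force: [0.7, -0.5, 1.4]
opening: 0.019
gripper_force: 1.0
t 15.35 pos [0.546  0.2412 0.1713] x [0.972 0.234 0.001] y [ 0.234 -0.972 -0.   ] z [ 0.001  0.    -1.   ] F [ 0.7 -0.5  1.4] op 0.019 g 1.0
```

```bash
python3 -m pendant '[[[0,0,0,0,0],[0,0,0,0,0],[0,0,0,0.2,0],[0,0,0,0.2,0],[0,0,0,0.2,0],[0,0,0,0,0],[0,0,0,0,0]]]'; python3 -c "
from h import *
s,M=st()
"
```

```text
t: 16.05
tool_pos: [0.5464, 0.2412, 0.1663]
orientation: [-3.12, -0.369, -0.003]
force: [-1.6, -3.4, 10.7]
opening: 0.0154
gripper_force: 50.0
t 16.05 pos [0.5464 0.2412 0.1663] x [0.972 0.233 0.002] y [ 0.233 -0.972  0.   ] z [ 0.002  0.    -1.   ] F [-1.6 -3.4 10.7] op 0.0154 g 50.0
```

```bash
python3 -m pendant '[[[0,0,0,0.15,0],[0,0,0,0,0],[0,0,0,0,-4],[0,0,0,0,-8],[0,0,0,0,-8],[0,0,0,0,0]]]'; python3 -c "
from h import *
s,M=st()
print(s['wrist_torque'])
"
```

```text
t: 16.65
tool_pos: [0.5462, 0.2413, 0.165]
orientation: [-3.006, -0.913, -0.003]
force: [-2.8, -2.3, 12.8]
opening: 0.0157
gripper_force: 50.0
t 16.65 pos [0.5462 0.2413 0.165 ] x [0.831 0.556 0.002] y [ 0.556 -0.831  0.   ] z [ 0.002  0.001 -1.   ] F [-2.8 -2.3 12.8] op 0.0157 g 50.0
[-0.46197617  0.80726495 -0.0202835 ]
```

```bash
python3 -m pendant '[[[0,0,0,0,-8.5],[0,0,0,0,-8.5],[0,0,0,0,-8.5],[0,0,0,0,-8.5],[0,0,0,0,-8.5],[0,0,0,0,0],[0,0,0,-0.5,0],[0,0,0,-1,0]]]';  python3 -m pendant '[[[0,0,0,-3,0],[0,0,0,-3,0],[0,0,0,-3,0],[0,0,0,0,0],[0,0,0,0,0]]]'; python3 -c "
from h import *
s,M=st(); print(s['q'])
snap('side','d7',(200,130,340,290),3.7)
"
```

```text
t: 17.45
tool_pos: [0.5451, 0.241, 0.1778]
orientation: [-2.475, -1.934, 0.002]
force: [-0.2, -0.1, -1.3]
opening: 0.0155
gripper_force: 50.0
t: 17.95
tool_pos: [0.546, 0.2414, 0.2684]
orientation: [2.475, 1.934, 0.002]
force: [-0.2, 0.7, -1.8]
opening: 0.0155
gripper_force: 50.0
t 17.95 pos [0.546  0.2414 0.2684] x [0.242 0.97  0.001] y [ 0.97  -0.242  0.001] z [ 0.001  0.001 -1.   ] F [-0.2  0.7 -1.8] op 0.0155 g 50.0
[3.30280895e-01 1.05496961e-01 1.42506630e+00 3.16555916e-04
 1.60984310e+00 5.74466483e-01]
```

View pics/d7.png

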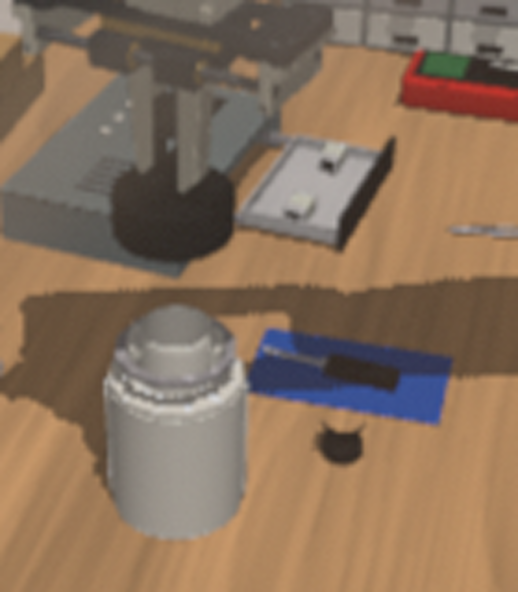

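Run:
```python
from h import *
w=ld("w6"); s=ld("scene0"); g=lambda u,v,z: np.round(hit(s,u/1.5,v/1.5,z),3)[:2]
f=lambda u,v,z: np.round(hit(w,u/1.5,v/1.5,z,True),3)[:2]
print("board",f(527,240,.01),f(574,245,.01),f(515,308,.01),f(560,312,.01),"flux",f(598,8,.035),g(614,366,.02),"yellow",f(663,188,.02),f(642,240,.02),"loupe",f(284,108,.02))
print("bluebox scene",g(645,345,0.0),g(680,297,0.),"spool",g(378,425,.02),"can",g(462,470,.05))
```

```text
board [0.593 0.384] [0.602 0.436] [0.663 0.369] [0.673 0.42 ] flux [0.359 0.477] [0.353 0.484] yellow [0.546 0.545] [0.601 0.516] loupe [0.441 0.162]
bluebox scene [0.25  0.519] [0.08  0.534] spool [0.76  0.146] can [0.751 0.34 ]
```

```bash
python3 -m pendant '[[[0,3.4,-3,0,0],[0,3.3,-3,0,0],[0,3.3,-3.1,0,0],[0,3.3,-3.1,0,0],[0,0,0,4,0],[0,0,0,4,0],[0,0,0,4,0],[0,0,0,4,0]]]';  python3 -m pendant '[[[0,0,0,3,0],[0,0,0,2,0],[0,0,0,1.2,0],[0,0,0,0.5,0],[0,0,0,0,0],[0,0,0,0,0],[0,0,0,0,0]]]'; python3 -c "
from h import *
s,M=st()
"
```

```text
t: 18.8
tool_pos: [0.4577, 0.3989, 0.1042]
orientation: [-2.475, -1.935, 0.005]
force: [0.2, -0.3, -2.1]
opening: 0.0155
gripper_force: 50.0
t: 19.5
tool_pos: [0.4604, 0.4004, 0.0427]
orientation: [2.476, 1.934, 0.004]
force: [1.2, -0.3, -1.0]
opening: 0.0156
gripper_force: 50.0
t 19.5 pos [0.4604 0.4004 0.0427] x [0.242 0.97  0.002] y [ 0.97  -0.242  0.002] z [ 0.002  0.002 -1.   ] F [ 1.2 -0.3 -1. ] op 0.0156 g 50.0
```

```bash
python3 -m pendant '[[[0,0,0,0.3,0],[0,0,0,0,0],[0,0,0,0,0],[0.4,0,0,0,0],[0.4,0,0,0,0],[0.4,0,0,0,0],[0.4,0,0,0,0],[0.4,0,0,0,0]]]';  python3 -c "
from h import *
s,M=st()
"; python3 -m pendant '[[[0.4,0,0,-3,0],[0.4,0,0,-5,0],[0.4,0,0,-5,0],[0.4,0,0,-5,0],[0.4,-4.5,2.3,-1,0],[0.4,-4.5,2.3,0,0],[0.4,-4.5,2.3,0,0],[0.4,-4.5,2.3,0,0]]]'; python3 -m pendant '[[[0.4,-4.5,2.3,0,0],[0.4,-4.6,2.3,0,0],[0.4,-4.6,2.2,2,8.5],[0.4,0,0,2,8.5],[0.4,0,0,0,8.5],[0.4,0,0,0,8.5],[0.4,0,0,0,8.5],[0.4,0,0,0,8.5]]]'; python3 -m pendant '[[[0.4,0,0,0,6],[0.4,0,0,0,0],[0.4,0,0,0,0]]]'; python3 -c "
from h import *
s,M=st()
snap('wrist','w8',scale=1.5)
"
```

```text
t: 20.3
tool_pos: [0.4595, 0.3997, 0.0382]
orientation: [-2.476, -1.934, -0.0]
force: [0.0, 0.0, 0.1]
opening: 0.0371
gripper_force: 0.0
t 20.3 pos [0.4595 0.3997 0.0382] x [0.242 0.97  0.   ] y [ 0.97  -0.242 -0.   ] z [ 0.  0. -1.] F [0.  0.  0.1] op 0.0371 g 0.0
t: 21.1
tool_pos: [0.5047, 0.2042, 0.2283]
orientation: [2.475, 1.935, 0.001]
force: [0.1, 0.6, -0.6]
opening: 0.0368
gripper_force: 0.0
t: 21.9
tool_pos: [0.536, 0.0626, 0.1896]
orientation: [-3.069, -0.67, 0.0]
force: [0.5, -0.8, 0.6]
opening: 0.0373
gripper_force: 0.0
t: 22.2
tool_pos: [0.536, 0.0627, 0.1896]
orientation: [3.098, 0.524, 0.0]
force: [-0.3, 0.3, -1.2]
opening: 0.0371
gripper_force: 0.0
t 22.2 pos [0.536  0.0627 0.1896] x [0.944 0.329 0.   ] y [ 0.329 -0.944  0.   ] z [ 0. -0. -1.] F [-0.3  0.3 -1.2] op 0.0371 g 0.0
```

View pics/w8.png

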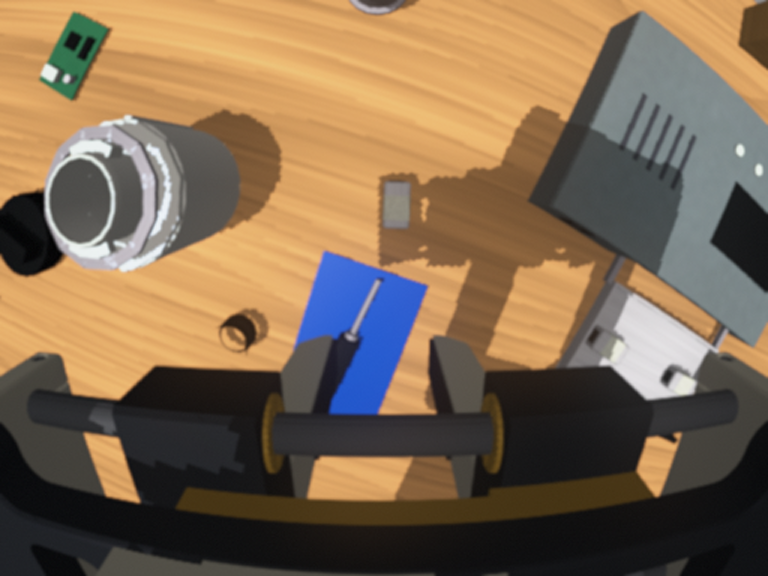

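Run:
```python
from h import *
w=ld("w8"); s,M=st()
f=lambda u,v,z: hit(w,u/1.5,v/1.5,z,True)
c=f(397,202,.018); a,b=f(397,182,.018),f(397,222,.018); print("pack",c,np.degrees(np.arctan2(*(a-b)[1::-1])),np.linalg.norm(a-b))
print("move",M.T@(np.r_[c[:2],.009]-s["tool_pos"]))
print("tray",f(602,340,.03),f(677,378,.03),"tray corner in",f(627,284,.036),f(718,345,.036))
j=f(80,202,.152);print("mouth",j, f(50,200,.152),f(116,203,.152),f(80,155,.152),f(82,242,.152))
cv2.imwrite("pics/c8.png",np.hstack([cv2.resize(w["img"][y:y+70,x:x+100],(400,280),interpolation=2) for x,y in((220,100),(375,185))]))
```

```text
t 22.25 pos [0.536  0.0627 0.1896] x [0.945 0.329 0.   ] y [ 0.329 -0.945  0.   ] z [ 0.  0. -1.] F [ 0.7  0.8 -0.8] op 0.0372 g 0.0
pack [0.58607587 0.06782015 0.018     ] 19.49672082637765 0.030517531651575613
move [0.0489382  0.01159597 0.18065156]
tray [ 0.54061982 -0.13619417  0.03      ] [ 0.53115753 -0.24220313  0.03      ] tray corner in [ 0.5934624  -0.13197227  0.036     ] [ 0.57736563 -0.26980617  0.036     ]
mouth [0.54448601 0.2374663  0.152     ] [0.53976708 0.26046704 0.152     ] [0.55039155 0.21303504 0.152     ] [0.56904698 0.24414896 0.152     ] [0.52337294 0.23141737 0.152     ]
```

View pics/c8.png

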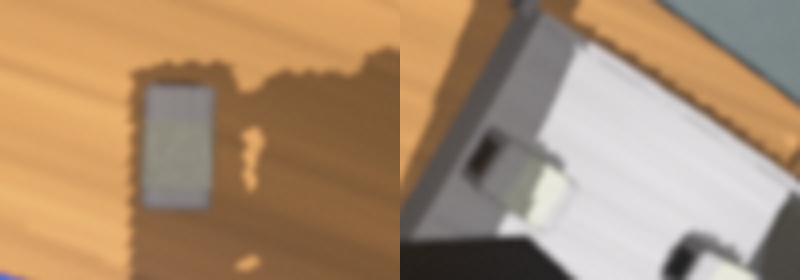

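```bash
python3 -m pendant '[[[0.4,2.4,0.6,4.5,0],[0.4,2.5,0.55,4.5,0],[0.4,0,0,4.5,0],[0.4,0,0,3.5,0],[0.4,0,0,1.05,0],[0.4,0,0,0,0],[0.4,0,0,0,0],[0,0,0,0,0]]]' 30;  python3 -m pendant '[[[0,0,0,0,0],[0,0,0,0,0],[0,0,0,0,0],[0,0,0,-2,0],[0,0,0,-4,0],[0,0,0,-4.5,0],[0,0,0,-4.5,0],[0,0,0,-4,0]]]'; python3 -m pendant '[[[0,0,0,0,0],[0,0,0,0,0],[0,0,0,0,0]]]';python3 -c "
from h import *
s,M=st(); print(M.T@(np.array([.5457,.2402,.155])-s['tool_pos']))
"
```

```text
t: 23.05
tool_pos: [0.5869, 0.0676, 0.0149]
orientation: [3.098, 0.519, 0.007]
force: [-0.5, -0.4, 0.7]
opening: 0.0329
gripper_force: 0.0
t: 23.85
tool_pos: [0.5847, 0.0676, 0.2047]
orientation: [3.098, 0.519, 0.003]
force: [0.7, 0.5, -0.4]
opening: 0.019
gripper_force: 30.0
t: 24.15
tool_pos: [0.5837, 0.0676, 0.2003]
orientation: [-3.098, -0.518, 0.003]
force: [-0.1, -0.3, -0.3]
opening: 0.0193
gripper_force: 30.0
t 24.15 pos [0.5837 0.0676 0.2003] x [ 0.946  0.326 -0.002] y [ 0.326 -0.946 -0.001] z [-0.002 -0.    -1.   ] F [-0.1 -0.3 -0.3] op 0.0193 g 30.0
[ 0.02036622 -0.17557211  0.04536481]
```

```bash
python3 -m pendant '[[[0,0.5,-4.4,0,0],[0,0.5,-4.4,0,0],[0,0.5,-4.4,0,0],[0,0.5,-4.35,0,0],[0,0,0,0,0],[0,0,0,0,0],[0,0,0,0,0]]]';python3 -c "
from h import *
s,M=st(); print(M.T@(np.array([.5457,.2402,.156])-s['tool_pos']))
c=snap('side','d9',(190,130,310,290),3.7)
"
```

```text
t: 24.85
tool_pos: [0.5459, 0.2389, 0.2003]
orientation: [3.098, 0.518, -0.004]
force: [0.8, 0.5, -0.1]
opening: 0.0193
gripper_force: 30.0
t 24.85 pos [0.5459 0.2389 0.2003] x [ 0.946  0.325 -0.002] y [ 0.325 -0.946  0.001] z [-0.002 -0.001 -1.   ] F [ 0.8  0.5 -0.1] op 0.0193 g 30.0
[ 0.00028706 -0.00129638  0.04433421]
```

View pics/d9.png

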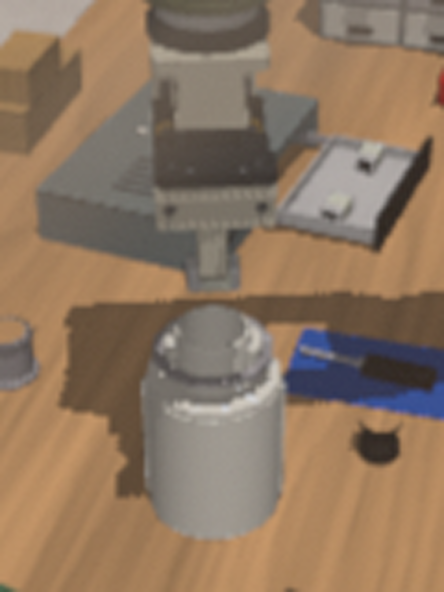

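Pack is held (212,272) just above the mouth (210,325); lowering and releasing.

```bash
python3 -m pendant '[[[0,0,-0.1,2,0],[0,0,0,1.5,0],[0,0,0,0.9,0],[0,0,0,0,0],[0,0,0,0,0],[0,0,0,0,0]]]';python3 -c "
from h import *
s,M=st()"
python3 -m pendant '[[[0.35,0,0,0,0],[0.35,0,0,0,0],[0.35,0,0,0,0],[0.35,0,0,0,0],[0.35,0,0,-2,0],[0.35,0,0,-4,0],[0.35,0,0,-4,0],[0.35,0,0,0,0]]]'
python3 -c "
from h import *
s,M=st(); print(s['q'])
c=snap('side','d10',(190,130,310,290),3.7)
w=ld('w8');f=lambda u,v,z: hit(w,u/1.5,v/1.5,z,True)
"
```

```text
t: 25.5
tool_pos: [0.5466, 0.241, 0.1588]
orientation: [-3.098, -0.518, -0.002]
force: [-0.1, 0.2, -0.4]
opening: 0.0193
gripper_force: 30.0
t 25.5 pos [0.5466 0.241  0.1588] x [0.946 0.325 0.001] y [ 0.325 -0.946  0.   ] z [ 0.001  0.    -1.   ] F [-0.1  0.2 -0.4] op 0.0193 g 30.0
t: 26.3
tool_pos: [0.5489, 0.2421, 0.2655]
orientation: [-3.097, -0.518, -0.017]
force: [-0.1, 0.2, 0.6]
opening: 0.0326
gripper_force: 0.0
t 26.3 pos [0.5489 0.2421 0.2655] x [0.945 0.326 0.011] y [ 0.326 -0.945 -0.   ] z [ 0.011  0.004 -1.   ] F [-0.1  0.2  0.6] op 0.0326 g 0.0
[3.29883634e-01 1.04023801e-01 1.43183788e+00 4.98411120e-05
 1.59454048e+00 1.56893966e+00]
```

```bash
cat >> h.py <<'E'
def rect(c,cx,cy,z,half=.04,res=.001):
    "top-down image of plane z; row = x down from cx-half, col = y from cy-half"
    g=np.arange(-half,half+1e-9,res); X,Y=np.meshgrid(cx+g,cy+g,indexing="ij")
    p=np.stack([X-c["pose"][0,3],Y-c["pose"][1,3],z-c["pose"][2,3]+0*X],-1)@c["pose"][:3,:3]
    d=p*[1,-1,-1]; rho=np.hypot(d[...,0],d[...,1]); th=np.arctan2(rho,d[...,2]); K=c["K"]
    return cv2.remap(c["img"],(K[0,0]*th*d[...,0]/rho+K[0,2]).astype(np.float32),(K[1,1]*th*d[...,1]/rho+K[1,2]).astype(np.float32),1),X,Y
def band(c,cx,cy,z=.03,half=.04,thr=.12):
    im,X,Y=rect(c,cx,cy,z,half); f=im.astype(float)
    out={}
    for n,m in(("band",(f[...,1]-f[...,0])/(f.sum(2)/3+1)>thr),("black",f.max(2)<45)):
        k,l,s,ce=cv2.connectedComponentsWithStats(m.astype(np.uint8))
        for i in range(1,k):
            if s[i,4]>40:
                r=cv2.minAreaRect(np.argwhere(l==i).astype(np.float32))
                print(n,"area",s[i,4],"c",np.round([cx-half+ce[i][1]*.001,cy-half+ce[i][0]*.001],4),"rect",np.round(r[1],0),round(r[2],0))
E
python3 - <<'E'
from h import *
for fn in("w8","w6"):
  w={k:v for k,v in ld(fn).items()}
  for cx,cy in((.54,-.138),(.531,-.242)): print(fn,cx,cy); band(w,cx,cy,half=.03)
  im,_,_=rect(w,.54,-.138,.03,.02); print(im[::8,::8].tolist())
E
```

```text
w8 0.54 -0.138
band area 109 c [ 0.5567 -0.1093] rect [ 4. 36.] 90.0
black area 234 c [ 0.513  -0.1526] rect [39.  8.] 90.0
w8 0.531 -0.242
[[[77, 77, 80], [143, 141, 144], [129, 127, 131], [127, 127, 130], [126, 126, 130], [123, 123, 128]], [[216, 226, 226], [140, 149, 149], [122, 127, 129], [123, 123, 126], [124, 124, 128], [119, 120, 125]], [[220, 231, 231], [162, 175, 175], [127, 135, 136], [126, 125, 128], [52, 55, 61], [109, 109, 115]], [[205, 218, 218], [166, 180, 180], [126, 130, 132], [121, 120, 124], [33, 38, 45], [101, 101, 107]], [[218, 216, 219], [202, 199, 203], [141, 139, 143], [122, 122, 126], [108, 108, 112], [90, 92, 98]], [[222, 220, 223], [220, 218, 222], [169, 167, 171], [126, 125, 129], [124, 124, 128], [83, 84, 90]]]
w6 0.54 -0.138
w6 0.531 -0.242
black area 2187 c [ 0.5278 -0.254 ] rect [45. 60.] 90.0
black area 85 c [ 0.5279 -0.2261] rect [ 8. 10.] 90.0
[[[218, 216, 218], [218, 216, 218], [219, 217, 219], [219, 216, 219], [219, 217, 218], [217, 215, 217]], [[212, 221, 221], [204, 218, 217], [167, 179, 178], [142, 143, 144], [164, 163, 164], [196, 194, 195]], [[217, 228, 227], [219, 231, 230], [216, 223, 224], [210, 208, 210], [68, 67, 67], [155, 153, 155]], [[209, 218, 217], [212, 226, 225], [214, 219, 219], [197, 194, 196], [44, 43, 44], [158, 155, 157]], [[216, 213, 216], [214, 211, 214], [212, 210, 212], [204, 201, 204], [195, 193, 195], [161, 158, 160]], [[219, 216, 218], [218, 216, 218], [218, 216, 218], [218, 216, 218], [217, 215, 217], [145, 142, 145]]]
```

Run:
```python
from h import *
for fn in("w8","w6"):
  w={k:v for k,v in ld(fn).items()}
  for cx,cy in((.54,-.145),(.531,-.242)): print(fn,cx,cy); band(w,cx,cy,half=.03,thr=.025)
```

```text
w8 0.54 -0.145
band area 239 c [ 0.5126 -0.1504] rect [50.  8.] 90.0
band area 417 c [ 0.5371 -0.1506] rect [23. 21.] 81.0
band area 102 c [ 0.5415 -0.1254] rect [ 7. 15.] 82.0
black area 264 c [ 0.5128 -0.1548] rect [46.  8.] 90.0
w8 0.531 -0.242
band area 444 c [ 0.5266 -0.2568] rect [21. 24.] 90.0
band area 149 c [ 0.551  -0.2693] rect [ 7. 24.] 90.0
w6 0.54 -0.145
band area 428 c [ 0.5355 -0.1504] rect [22. 23.] 76.0
w6 0.531 -0.242
black area 2187 c [ 0.5278 -0.254 ] rect [45. 60.] 90.0
black area 85 c [ 0.5279 -0.2261] rect [ 8. 10.] 90.0
```

```bash
python3 -m pendant '[[[0.35,-1.55,4.1,0,0],[0.35,-1.55,4.1,0,0],[0.35,-1.55,4.1,0,0],[0.35,-1.55,4.1,0,0],[0.35,-1.55,4.1,0,0],[0.35,-1.55,4.1,0,0],[0.35,-1.55,4.1,0,0],[0.35,-1.55,4.1,0,0]]]'
python3 -m pendant '[[[0.35,-1.6,3.9,3,-8.5],[0.35,0,0,3,-8.5],[0.35,0,0,3,-8.5],[0.35,0,0,0,-8.5],[0.35,0,0,0,-8.5],[0.35,0,0,0,-8.5],[0.35,0,0,0,-8.5],[0.35,0,0,0,-5.5]]]'
python3 -m pendant '[[[0.35,0,0,0,0],[0.35,0,0,0,0],[0.35,0,0,0,0]]]'
python3 -c "
from h import *
s,M=st(); print(s['q']); c=snap('wrist','w11'); band(c,.536,-.15,half=.03,thr=.025)
print(M.T@(np.array([.536,-.1505,.021])-s['tool_pos']))
"
```

```text
t: 27.15
tool_pos: [0.5347, -0.1111, 0.2565]
orientation: [-3.098, -0.519, 0.002]
force: [0.0, -1.2, 0.9]
opening: 0.0326
gripper_force: 0.0
t: 27.95
tool_pos: [0.5324, -0.1498, 0.1673]
orientation: [-2.327, -2.108, 0.002]
force: [0.1, -0.2, 0.3]
opening: 0.0326
gripper_force: 0.0
t: 28.25
tool_pos: [0.5329, -0.15, 0.1683]
orientation: [-2.337, -2.099, 0.001]
force: [-0.0, 0.5, 0.3]
opening: 0.0327
gripper_force: 0.0
t 28.25 pos [ 0.5329 -0.15    0.1683] x [0.107 0.994 0.   ] y [ 0.994 -0.107 -0.001] z [-0.001  0.    -1.   ] F [-0.   0.5  0.3] op 0.0327 g 0.0
[-3.67029361e-01  3.51417146e-02  1.68120694e+00 -8.49486763e-06
  1.42601422e+00 -2.59974780e-01]
band area 406 c [ 0.5369 -0.1504] rect [20. 21.] 82.0
band area 47 c [ 0.5575 -0.1207] rect [ 2. 22.] 90.0
[-0.00015825  0.00319593  0.14729967]
```

```bash
python3 -m pendant '[[[0.35,0,0.4,4,0],[0.35,0,0,4,0],[0.35,0,0,4,0],[0.35,0,0,2.7,0],[0.35,0,0,0,0],[0.35,0,0,0,0],[0.35,0,0,0,0],[0,0,0,0,0]]]' 30
python3 -c "
from h import *
st()"
python3 -m pendant '[[[0,0,0,0,0],[0,0,0,0,0],[0,0,0,0,0],[0,0,0,-2,0],[0,0,0,-4,0],[0,0,0,-4.5,0],[0,0,0,-4.5,0],[0,0,0,-3,0]]]'; python3 -m pendant '[[[0,0,0,0,0],[0,0,0,0,0],[0,0,0,0,0]]]';python3 -c "
from h import *
s,M=st(); print(M.T@(np.array([.5457,.2402,.155])-s['tool_pos']))
"
```

```text
t: 29.1
tool_pos: [0.539, -0.1513, 0.0243]
orientation: [2.332, 2.099, 0.003]
force: [0.2, 0.6, -0.5]
opening: 0.0282
gripper_force: 0.0
t 29.1 pos [ 0.539  -0.1513  0.0243] x [ 0.105  0.994 -0.001] y [ 0.994 -0.105  0.004] z [ 0.004 -0.001 -1.   ] F [ 0.2  0.6 -0.5] op 0.0282 g 0.0
t: 29.9
tool_pos: [0.5382, -0.1509, 0.2061]
orientation: [2.332, 2.099, 0.003]
force: [0.7, -0.8, -1.1]
opening: 0.0195
gripper_force: 29.9
t: 30.2
tool_pos: [0.5363, -0.1502, 0.2001]
orientation: [-2.333, -2.101, 0.002]
force: [-0.7, 0.8, -0.3]
opening: 0.0194
gripper_force: 29.9
t 30.2 pos [ 0.5363 -0.1502  0.2001] x [0.105 0.995 0.001] y [ 0.995 -0.105 -0.002] z [-0.002  0.001 -1.   ] F [-0.7  0.8 -0.3] op 0.0194 g 29.9
[ 0.38925178 -0.03135373  0.04546808]
```

```bash
python3 -m pendant '[[[0,4.3,-0.35,0,0],[0,4.3,-0.35,0,0],[0,4.3,-0.35,0,0],[0,4.3,-0.35,0,0],[0,4.3,-0.35,0,0],[0,4.3,-0.35,0,0],[0,4.3,-0.35,0,0],[0,4.3,-0.35,0,0]]]'
python3 -m pendant '[[[0,4.4,-0.3,0,0],[0,0,0,0,0],[0,0,0,0,0],[0,0,0,2,0],[0,0,0,1.5,0],[0,0,0,0.7,0],[0,0,0,0,0],[0,0,0,0,0]]]'
python3 -c "
from h import *
s,M=st(); print(M.T@(np.array([.5457,.2402,.157])-s['tool_pos']))
"
```

```text
t: 31.0
tool_pos: [0.5439, 0.1959, 0.1994]
orientation: [-2.333, -2.101, 0.005]
force: [1.0, 0.5, -1.4]
opening: 0.0194
gripper_force: 29.9
t: 31.8
tool_pos: [0.547, 0.238, 0.1599]
orientation: [-2.335, -2.101, 0.0]
force: [0.2, -0.0, 0.1]
opening: 0.0194
gripper_force: 29.9
t 31.8 pos [0.547  0.238  0.1599] x [ 0.105  0.994 -0.   ] y [ 0.994 -0.105 -0.   ] z [-0. -0. -1.] F [ 0.2 -0.   0.1] op 0.0194 g 29.9
[ 0.00206306 -0.00154507  0.00293553]
```

```bash
python3 -m pendant '[[[0,0.2,-0.1,0.3,0],[0,0,0,0,0],[0.35,0,0,0,0],[0.35,0,0,0,0],[0.35,0,0,0,0],[0.35,0,0,-2,0],[0.35,0,0,-4,0],[0.35,0,0,-4,0]]]'
python3 -m pendant '[[[0.35,-4.5,0.3,0,0],[0.35,-4.5,0.3,0,0],[0.35,-4.5,0.3,0,0],[0.35,-4.5,0.3,0,0],[0.35,-4.5,0.3,0,0],[0.35,-4.5,0.3,0,0],[0.35,-4.5,0.3,0,0],[0.35,-4.5,0.3,0,0]]]'
python3 -m pendant '[[[0.35,-4.5,0.3,0,0],[0.35,-4.5,0.3,3,0],[0.35,-4.6,0.3,3,0],[0.35,0,0,3,0],[0.35,0,0,0,0],[0.35,0,0,0,0],[0.35,0,0,0,0]]]'
python3 -c "
from h import *
s,M=st(); print(s['q']); c=snap('wrist','w12'); band(c,.527,-.2565,half=.03,thr=.025)
print(M.T@(np.array([.527,-.2565,.0205])-s['tool_pos']))
"
```

```text
t: 32.6
tool_pos: [0.5455, 0.2405, 0.2571]
orientation: [-2.334, -2.102, 0.003]
force: [0.7, 0.5, 0.5]
opening: 0.0323
gripper_force: 0.0
t: 33.4
tool_pos: [0.5322, -0.1216, 0.2573]
orientation: [2.334, 2.102, 0.001]
force: [1.0, -0.4, -0.1]
opening: 0.0324
gripper_force: 0.0
t: 34.1
tool_pos: [0.5287, -0.2481, 0.1742]
orientation: [2.331, 2.102, 0.002]
force: [-0.8, 0.4, 0.3]
opening: 0.0328
gripper_force: 0.0
t 34.1 pos [ 0.5287 -0.2481  0.1742] x [ 0.103  0.995 -0.001] y [ 0.995 -0.103  0.003] z [ 0.003 -0.001 -1.   ] F [-0.8  0.4  0.3] op 0.0328 g 0.0
[-5.26747060e-01  1.08614749e-01  1.59316312e+00  2.25160661e-04
  1.43680860e+00 -4.23266211e-01]
band area 555 c [ 0.5225 -0.2821] rect [12. 60.] 90.0
band area 387 c [ 0.5261 -0.2557] rect [19. 21.] 86.0
[-0.00833835 -0.0012442   0.15372502]
```

```bash
python3 -m pendant '[[[0.35,-0.75,-0.2,4,0],[0.35,0,0,4,0],[0.35,0,0,4,0],[0.35,0,0,3.4,0],[0.35,0,0,0,0],[0.35,0,0,0,0],[0.35,0,0,0,0],[0,0,0,0,0]]]' 30
python3 -c "
from h import *
st()"
python3 -m pendant '[[[0,0,0,0,0],[0,0,0,0,0],[0,0,0,0,0],[0,0,0,-2,0],[0,0,0,-4,0],[0,0,0,-4.5,0],[0,0,0,-4.5,0],[0,0,0,-3,0]]]'; python3 -m pendant '[[[0,0,0,0,0],[0,0,0,0,0],[0,0,0,0,0]]]';python3 -c "
from h import *
s,M=st(); print(M.T@(np.array([.5457,.2402,.157])-s['tool_pos']))
"
```

```text
t: 34.95
tool_pos: [0.5263, -0.2565, 0.0206]
orientation: [2.332, 2.1, 0.002]
force: [0.8, -0.4, 0.1]
opening: 0.0281
gripper_force: 0.0
t 34.95 pos [ 0.5263 -0.2565  0.0206] x [ 0.104  0.995 -0.002] y [ 0.995 -0.104  0.004] z [ 0.003 -0.002 -1.   ] F [ 0.8 -0.4  0.1] op 0.0281 g 0.0
t: 35.75
tool_pos: [0.5255, -0.2563, 0.2022]
orientation: [2.332, 2.099, 0.002]
force: [0.3, -0.7, -0.4]
opening: 0.0194
gripper_force: 30.0
t: 36.05
tool_pos: [0.5237, -0.2552, 0.196]
orientation: [-2.333, -2.1, 0.001]
force: [0.8, 0.8, -0.5]
opening: 0.0194
gripper_force: 30.0
t 36.05 pos [ 0.5237 -0.2552  0.196 ] x [0.105 0.995 0.001] y [ 0.995 -0.105 -0.003] z [-0.002  0.001 -1.   ] F [ 0.8  0.8 -0.5] op 0.0194 g 30.0
[ 0.49496033 -0.02988744  0.03968815]
```

```bash
python3 -m pendant '[[[0,4.5,-0.27,0,0],[0,4.5,-0.27,0,0],[0,4.5,-0.27,0,0],[0,4.5,-0.27,0,0],[0,4.5,-0.27,0,0],[0,4.5,-0.27,0,0],[0,4.5,-0.27,0,0],[0,4.5,-0.27,0,0]]]'
python3 -m pendant '[[[0,4.5,-0.27,0,0],[0,4.5,-0.27,0,0],[0,4.5,-0.27,0,0],[0,0,0,0,0],[0,0,0,2,0],[0,0,0,1.5,0],[0,0,0,0,0],[0,0,0,0,0]]]'
python3 -c "
from h import *
s,M=st(); print(M.T@(np.array([.5457,.2402,.157])-s['tool_pos']))
"
```

```text
t: 36.85
tool_pos: [0.5393, 0.1063, 0.1956]
orientation: [-2.333, -2.101, 0.005]
force: [0.3, -0.1, -0.7]
opening: 0.0196
gripper_force: 30.0
t: 37.65
tool_pos: [0.5461, 0.2387, 0.1616]
orientation: [-2.335, -2.1, 0.004]
force: [0.0, -0.1, 0.3]
opening: 0.0195
gripper_force: 30.0
t 37.65 pos [0.5461 0.2387 0.1616] x [ 0.105  0.994 -0.001] y [ 0.994 -0.105 -0.002] z [-0.003 -0.001 -1.   ] F [ 0.  -0.1  0.3] op 0.0195 g 30.0
[ 0.00142097 -0.00055636  0.00461264]
```

```bash
python3 -m pendant '[[[0,0.15,0,0.4,0],[0,0,0,0,0],[0.35,0,0,0,0],[0.35,0,0,0,0],[0.35,0,0,0,0],[0.35,0,0,-2,0],[0.35,0,0,-4,0],[0.35,-3,0,-4,0]]]'
python3 -m pendant '[[[0.35,-3,0,-4,0],[0.35,0,0,0,0],[0.35,0,0,0,0],[0.35,0,0,0,0]]]'
python3 -c "
from h import *
s,M=st(); c=snap('wrist','w13')
im,X,Y=rect(c,.5455,.240,.152,.032); g=im.astype(int)
# coarse map of brightness inside mouth + band chroma
print(g.sum(2)[::5,::5]//3); print(((g[...,1]-g[...,0])*100//(g.sum(2)//3+1))[::5,::5])
for n in ('scene','side'): snap(n,n+'13')
"
```

```text
t: 38.45
tool_pos: [0.5429, 0.2132, 0.259]
orientation: [-2.33, -2.104, 0.002]
force: [0.4, -1.0, 0.4]
opening: 0.0327
gripper_force: 0.0
t: 38.85
tool_pos: [0.5402, 0.1818, 0.2974]
orientation: [-2.334, -2.101, 0.002]
force: [0.1, 0.4, -0.5]
opening: 0.0323
gripper_force: 0.0
t 38.85 pos [0.5402 0.1818 0.2974] x [ 0.104  0.995 -0.   ] y [ 0.995 -0.104 -0.002] z [-0.002 -0.    -1.   ] F [ 0.1  0.4 -0.5] op 0.0323 g 0.0
[[152 171 179 167 168 175 198 180 154 167 172 183 187]
 [164 157 159 198 212 197 196 194 144 126 144 170 185]
 [154 149 147 194 173 108  97 110 144 160 127 154 178]
 [163 146 133 137 112 126 127 127 127 119 175 127 157]
 [150 212 173 111 127 126 126 113 111 127 130 143 128]
 [160 184 109 126 110 107 102 106 109 125 127 178 127]
 [193 146 108 125 131 142 113 112 112 111 116 178 128]
 [172 140 111 124 175 198 153 114 113 111 104 184 148]
 [145 125 137 124 125 108 136 107 111 106 109 179 128]
 [154 124 165 124 139 127 126 109  95 118 157 201 126]
 [182 129 123 174 133 208 125 126 123 150 181 192 153]
 [144 150 122 124 142 181 154 166 178 197 208 143 161]
 [ 82 141 149 137 127 203 207 210 211 204 182 160 199]]
[[37 20 -4 -5 -3 -2 -3 -2 -2 -4 -4 -4 10]
 [20 -3 -3 -2 -2 -2 -2 -3  2  5 -1 -3 -4]
 [-3 -3  2  0  2  4  5  5  0  0  5 -2 -4]
 [-4  2  3  2  6  4  4  5  5  5 -1  5 -3]
 [-3  0  0  4  4  4  3  3  1  4  3  2  3]
 [-1  0  3  5  4  0  6  4  9  4  4 -2  4]
 [-3  1  4  4  0  0  8  7  7  0  4  0  3]
 [ 0  3  4  5 -1 -1  8  8  8  0  3  1  0]
 [-2  3  1  4  3  0  8  9  5 -1  4  0  3]
 [-3  4  1  3  2  3  4  3  2  4  3 -3  3]
 [-4 -1  4  0  1 -1  4  4  4  3 -1 -3 -4]
 [-2 -4  1  4  4  1  3  1  2 -3 -2 -3 -4]
 [28 -3 -3  0  4  0 -2  0 -1 -2 -5 -4 -3]]
```

```bash
python3 -c "
from h import *
c={k:v for k,v in ld('w13').items()}
print(c['pose'][:3,3])
for z in (.023,.041): print(z); band(c,.5455,.240,z,.05,.06)
# bench bands around the jar
a=ld('side13')['img'].astype(int); b=ld('d10')['img'].astype(int); e=ld('side0')['img'].astype(int)
m=(abs(a-e).max(2)>40).astype(np.uint8); m=cv2.morphologyEx(m,cv2.MORPH_OPEN,np.ones((3,3)))
k,l,s,ce=cv2.connectedComponentsWithStats(m); print(s[s[:,4]>25][1:].tolist())
a=ld('scene13')['img'].astype(int); e=ld('scene0')['img'].astype(int)
m=(abs(a-e).max(2)>40).astype(np.uint8); m=cv2.morphologyEx(m,cv2.MORPH_OPEN,np.ones((3,3)))
k,l,s,ce=cv2.connectedComponentsWithStats(m); print(s[s[:,4]>25][1:].tolist())
"
```

```text
[0.54774238 0.25352346 0.46409876]
0.023
band area 95 c [0.4993 0.1944] rect [13. 12.] 90.0
band area 245 c [0.5032 0.2838] rect [33. 16.] 38.0
band area 489 c [0.5465 0.2384] rect [20. 32.] 78.0
band area 308 c [0.5872 0.2826] rect [24. 28.] 90.0
band area 124 c [0.591 0.195] rect [21. 11.] 49.0
0.041
band area 165 c [0.5009 0.1958] rect [18. 17.] 90.0
band area 321 c [0.5044 0.2829] rect [30. 24.] 0.0
band area 452 c [0.5465 0.2391] rect [19. 30.] 75.0
band area 388 c [0.5862 0.2815] rect [29. 33.] 90.0
band area 201 c [0.5897 0.1966] rect [19. 23.] -0.0
[[494, 0, 18, 7, 115], [223, 3, 13, 34, 329], [466, 15, 46, 106, 3131], [275, 22, 124, 19, 1600], [267, 41, 8, 39, 272], [238, 82, 39, 29, 382], [213, 99, 32, 14, 183], [288, 112, 10, 7, 50], [238, 118, 13, 5, 52], [258, 120, 9, 5, 40], [223, 122, 9, 5, 40], [238, 125, 13, 27, 124], [257, 127, 9, 6, 40], [231, 128, 7, 7, 43], [261, 135, 6, 19, 78], [460, 144, 39, 24, 411], [490, 161, 22, 43, 348], [260, 164, 120, 39, 1573], [456, 177, 7, 6, 35], [235, 178, 18, 9, 96], [255, 193, 12, 7, 65], [273, 195, 16, 5, 65], [207, 200, 57, 33, 1326], [401, 200, 7, 5, 28], [504, 200, 8, 12, 64], [264, 205, 93, 36, 1426], [355, 227, 62, 39, 750], [453, 255, 22, 12, 207], [451, 267, 17, 6, 79], [246, 290, 36, 39, 1066]]
[[289, 0, 33, 35, 700], [323, 0, 18, 31, 194], [347, 0, 40, 21, 497], [389, 0, 9, 14, 82], [341, 13, 25, 12, 178], [380, 17, 13, 15, 129], [271, 26, 35, 23, 450], [167, 37, 197, 207, 11186], [376, 37, 11, 7, 54], [294, 53, 13, 27, 110], [402, 67, 5, 10, 32], [377, 90, 17, 11, 95], [273, 117, 7, 5, 33], [349, 121, 14, 14, 127], [298, 131, 6, 9, 41], [325, 132, 8, 6, 44], [211, 145, 122, 125, 4394], [329, 145, 21, 12, 125], [281, 196, 14, 15, 104], [287, 202, 14, 16, 112], [237, 208, 6, 7, 30], [304, 214, 29, 29, 640], [354, 242, 30, 27, 627]]
```

```bash
python3 -m pendant '[[[0.35,0,0,0,8],[0.35,3.84,-2.62,0,0],[0.35,3.84,-2.62,0,0],[0.35,3.84,-2.62,0,0],[0.35,3.84,-2.62,0,0],[0.35,3.84,-2.62,0,0],[0.35,0,0,0,0],[0.35,0,0,4.5,0]]]' 50
python3 -m pendant '[[[0.35,0,0,4.5,0],[0.35,0,0,4.5,0],[0.35,0,0,4.5,0],[0.35,0,0,0,0],[0.35,0,0,0,0],[0.35,0,0,0,0]]]'
python3 -c "
from h import *
s,M=st(); print(M.T@(np.array([.4595,.3997,.0385])-s['tool_pos']))"
```

```text
t: 39.8
tool_pos: [0.4616, 0.4032, 0.2595]
orientation: [2.472, 1.938, 0.017]
force: [0.1, -0.1, 0.1]
opening: 0.0327
gripper_force: 0.0
t: 40.4
tool_pos: [0.4617, 0.4005, 0.122]
orientation: [2.475, 1.934, 0.006]
force: [-0.2, 0.3, 0.3]
opening: 0.0327
gripper_force: 0.0
t 40.4 pos [0.4617 0.4005 0.122 ] x [0.242 0.97  0.003] y [ 0.97  -0.242  0.003] z [ 0.003  0.002 -1.   ] F [-0.2  0.3  0.3] op 0.0327 g 0.0
[-0.00160418 -0.00210944  0.08353864]
```

```bash
python3 -m pendant '[[[0.35,-0.1,-0.1,4,0],[0.35,0,0,3,0],[0.35,0,0,1.3,0],[0.35,0,0,0,0],[0.35,0,0,0,0],[0,0,0,0,0],[0,0,0,0,0],[0,0,0,0,0]]]'
python3 -m pendant '[[[0,0,0,0,0],[0,0,0,0,0],[0,0,0,0,0]]]'
python3 -c "
from h import *
s,M=st()"
```

```text
t: 41.2
tool_pos: [0.4598, 0.3994, 0.0374]
orientation: [2.476, 1.934, 0.004]
force: [-1.7, -0.8, 4.7]
opening: 0.0156
gripper_force: 50.0
t: 41.5
tool_pos: [0.4598, 0.3994, 0.0374]
orientation: [2.476, 1.934, 0.004]
force: [-1.0, -0.8, 6.3]
opening: 0.0152
gripper_force: 50.0
t 41.5 pos [0.4598 0.3994 0.0374] x [0.242 0.97  0.002] y [ 0.97  -0.242  0.002] z [ 0.002  0.001 -1.   ] F [-1.  -0.8  6.3] op 0.0152 g 50.0
```

```bash
python3 -m pendant '[[[0,0,0,-2,0],[0,0,0,-4.5,0],[0,0,0,-4.5,0],[0,0,0,-4.5,0],[0,0,0,-4.5,0],[0,0,0,-3.2,0],[0,-3.3,3.05,0,0],[0,-3.3,3.05,0,0]]]'
python3 -m pendant '[[[0,-3.3,3.05,0,0],[0,-3.3,3.05,0,0],[0,0,0,0,-8],[0,0,0,2.5,0],[0,0,0,2.5,0],[0,0,0,0,0],[0,0,0,0,0],[0,0,0,0,0]]]'
python3 -c "
from h import *
s,M=st(); print(M.T@(np.array([.5461,.2411,.178])-s['tool_pos']))"
```

```text
t: 42.3
tool_pos: [0.5026, 0.3204, 0.27]
orientation: [2.472, 1.938, 0.005]
force: [-0.6, 0.3, -1.7]
opening: 0.0155
gripper_force: 50.0
t: 43.1
tool_pos: [0.546, 0.2415, 0.2197]
orientation: [2.334, 2.102, 0.003]
force: [0.1, 0.3, -1.1]
opening: 0.0155
gripper_force: 50.0
t 43.1 pos [0.546  0.2415 0.2197] x [0.104 0.995 0.001] y [ 0.995 -0.104  0.002] z [ 0.002  0.001 -1.   ] F [ 0.1  0.3 -1.1] op 0.0155 g 50.0
[-0.0004592   0.00011207  0.04166766]
```

```bash
python3 -m pendant '[[[0,0,0,1.5,0],[0,0,0,1.2,0],[0,0,0,0.8,0],[0,0,0,0.5,0],[0,0,0,0.3,0],[0,0,0,0.3,0],[0,0,0,0,0]]]'
python3 -c "
from h import *
s,M=st()"
```

```text
t: 43.8
tool_pos: [0.5454, 0.2412, 0.1723]
orientation: [2.335, 2.102, 0.0]
force: [-3.3, -1.1, 4.1]
opening: 0.0155
gripper_force: 50.0
t 43.8 pos [0.5454 0.2412 0.1723] x [0.105 0.995 0.   ] y [ 0.995 -0.105  0.   ] z [ 0.  0. -1.] F [-3.3 -1.1  4.1] op 0.0155 g 50.0
```

```bash
python3 -m pendant '[[[0,0,0,0.2,0],[0,0,0,0.2,0],[0,0,0,0.2,0],[0,0,0,0.15,0],[0,0,0,0,0],[0,0,0,0,0]]]'
python3 -c "
from h import *
s,M=st()"
```

```text
t: 44.4
tool_pos: [0.5459, 0.2414, 0.1662]
orientation: [2.334, 2.102, 0.003]
force: [-4.8, -0.8, 11.1]
opening: 0.0154
gripper_force: 50.0
t 44.4 pos [0.5459 0.2414 0.1662] x [0.105 0.995 0.001] y [ 0.995 -0.105  0.002] z [ 0.002  0.001 -1.   ] F [-4.8 -0.8 11.1] op 0.0154 g 50.0
```

```bash
python3 -m pendant '[[[0,0,0,0.15,0],[0,0,0,0,0],[0,0,0,0,6],[0,0,0,0,8],[0,0,0,0,8],[0,0,0,0,8],[0,0,0,0,0]]]'
python3 -c "
from h import *
s,M=st();print(s['wrist_torque'])"
python3 -m pendant '[[[0,0,0,0,8],[0,0,0,0,8],[0,0,0,0,8],[0,0,0,0,8],[0,0,0,0,0],[0,0,0,0,0]]]'
python3 -c "
from h import *
s,M=st();print(s['wrist_torque'])"
```

```text
t: 45.1
tool_pos: [0.5465, 0.2415, 0.1653]
orientation: [2.802, 1.419, 0.006]
force: [-2.7, -1.1, 10.8]
opening: 0.0156
gripper_force: 50.0
t 45.1 pos [0.5465 0.2415 0.1653] x [0.592 0.806 0.003] y [ 0.806 -0.592  0.002] z [ 0.003  0.001 -1.   ] F [-2.7 -1.1 10.8] op 0.0156 g 50.0
[-0.29535855  0.66708048 -0.0448473 ]
t: 45.7
tool_pos: [0.547, 0.2411, 0.1654]
orientation: [3.084, 0.598, 0.007]
force: [-0.8, -2.2, 11.8]
opening: 0.0157
gripper_force: 50.0
t 45.7 pos [0.547  0.2411 0.1654] x [0.927 0.374 0.004] y [ 0.374 -0.927  0.001] z [ 0.004  0.    -1.   ] F [-0.8 -2.2 11.8] op 0.0157 g 50.0
[-0.56549949  0.39451092  0.0541509 ]
```

```bash
python3 -m pendant '[[[0,0,0,0,5],[0,0,0,0,3.5],[0,0,0,0,2],[0,0,0,0,0],[0,0,0,0,0]]]'
python3 -c "
from h import *
s,M=st();print(s['wrist_torque'])"
```

```text
t: 46.2
tool_pos: [0.5472, 0.241, 0.1655]
orientation: [3.126, 0.314, 0.007]
force: [-0.4, -3.7, 11.1]
opening: 0.0157
gripper_force: 50.0
t 46.2 pos [0.5472 0.241  0.1655] x [0.98  0.199 0.005] y [ 0.199 -0.98   0.001] z [ 0.005  0.    -1.   ] F [-0.4 -3.7 11.1] op 0.0157 g 50.0
[-0.73047388  0.25142132  0.05196014]
```

```bash
python3 -m pendant '[[[0,0,0,0,2],[0,0,0,0,2],[0,0,0,0,0],[0,0,0,0,0]]]'
python3 -c "
from h import *
s,M=st();print(s['wrist_torque'])"
```

```text
t: 46.6
tool_pos: [0.5472, 0.2402, 0.1654]
orientation: [3.134, 0.205, 0.007]
force: [-0.6, -6.1, 11.6]
opening: 0.0154
gripper_force: 50.1
t 46.6 pos [0.5472 0.2402 0.1654] x [0.991 0.13  0.005] y [ 0.13  -0.992  0.001] z [ 0.005 -0.001 -1.   ] F [-0.6 -6.1 11.6] op 0.0154 g 50.1
[-1.12671686  0.29961446  0.33929697]
```

```bash
python3 -m pendant '[[[0,0,0,0,-3.5],[0,0,0,0,0],[0,0,0,-0.3,0],[0,0,0,-0.35,0],[0,0,0,0,0],[0,0,0,0,0],[0,0,0,0,0]]]'
python3 -c "
from h import *
s,M=st();print(s['wrist_torque'])"
```

```text
t: 47.3
tool_pos: [0.5466, 0.2409, 0.1704]
orientation: [3.127, 0.3, 0.005]
force: [3.5, -3.2, 5.7]
opening: 0.0159
gripper_force: 50.0
t 47.3 pos [0.5466 0.2409 0.1704] x [0.982 0.19  0.003] y [ 0.19  -0.982  0.001] z [ 0.003  0.    -1.   ] F [ 3.5 -3.2  5.7] op 0.0159 g 50.0
[-0.65342613 -0.46556014  0.03862455]
```

```bash
python3 -m pendant '[[[0,0,0,-0.2,0],[0,0,0,-0.2,0],[0,0,0,0,0],[0,0,0,0,0]]]'
python3 -c "
from h import *
s,M=st()"
python3 -m pendant '[[[0,0,0,-0.2,0],[0,0,0,0,0],[0,0,0,0,0]]]'
```

```text
t: 47.7
tool_pos: [0.5462, 0.2408, 0.1711]
orientation: [3.127, 0.3, 0.002]
force: [11.6, -0.7, -12.5]
opening: 0.0156
gripper_force: 50.0
t 47.7 pos [0.5462 0.2408 0.1711] x [0.982 0.19  0.001] y [ 0.19  -0.982  0.001] z [ 0.001 -0.    -1.   ] F [ 11.6  -0.7 -12.5] op 0.0156 g 50.0
t: 48.0
tool_pos: [0.546, 0.2408, 0.1713]
orientation: [3.127, 0.3, -0.0]
force: [18.3, 2.7, -23.6]
opening: 0.0155
gripper_force: 50.0
```

```bash
python3 -m pendant '[[[0,0,0,0.3,0],[0,0,0,0.15,0],[0.5,0,0,0,0],[0.5,0,0,0,0],[0.5,0,0,0,0],[0.5,0,0,-2,0],[0.5,0,0,-4,0],[0.5,0,0,-4,0]]]'
python3 -m pendant '[[[0.5,4,-1,0,0],[0.5,0,0,0,0],[0.5,0,0,0,0]]]'
python3 -c "
from h import *
s,M=st();print(s['q']); c=snap('wrist','w14')
im,X,Y=rect(c,.545,.24,.1875,.045,.0005); g=cv2.cvtColor(im,6)
e=cv2.Canny(cv2.convertScaleAbs(g,alpha=4),40,120); L=cv2.HoughLinesP(e,1,np.pi/360,30,minLineLength=60,maxLineGap=8)
for l in ([] if L is None else L[:,0]): print(l, round(np.degrees(np.arctan2(l[2]-l[0],l[3]-l[1])),1))
"
```

```text
t: 48.8
tool_pos: [0.5441, 0.2411, 0.2707]
orientation: [3.127, 0.302, -0.005]
force: [0.5, -0.2, 1.3]
opening: 0.0468
gripper_force: 0.0
t: 49.1
tool_pos: [0.5824, 0.2588, 0.2693]
orientation: [3.127, 0.301, -0.004]
force: [-0.6, -0.6, -1.0]
opening: 0.0464
gripper_force: 0.0
t 49.1 pos [0.5824 0.2588 0.2693] x [ 0.982  0.191 -0.003] y [ 0.191 -0.982  0.   ] z [-0.003 -0.001 -1.   ] F [-0.6 -0.6 -1. ] op 0.0464 g 0.0
[3.37592195e-01 2.19493329e-01 1.29728471e+00 2.24813206e-04
 1.62763296e+00 1.71614320e+00]
[ 14  24 141   0] 100.7
[  1  59  45 131] 31.4
[  1  58  45 129] 31.8
```

```bash
python3 -m pendant '[[[0.5,0,0,0,8.5],[0,0,0,0,8.5],[0,-0.96,4.65,0,0],[0,-0.96,4.65,0,0],[0,-0.96,4.65,0,0],[0,-0.96,4.65,0,0],[0,-0.96,4.65,0,0],[0,-0.96,4.65,0,0]]]' 10
python3 -m pendant '[[[0,-0.96,4.65,0,0],[0,-0.96,4.65,0,0],[0,-0.96,4.65,0,0],[0,-0.96,4.65,0,0],[0,0,0,0,0],[0,0,0,0,0],[0,0,0,0,0]]]'
python3 -c "
from h import *
s,M=st();print(s['q']); w=ld('w3'); f=lambda u,v,z: np.round(hit(w,u/1.5,v/1.5,z,True),3)[:2]
print('tweez',f(120,360,.004),f(262,344,.004),f(190,345,.004))
c=snap('wrist','w15')
im,X,Y=rect(c,.477,-.2,.040,.03); g=im.astype(int).sum(2)//3
print('black at z.04, rows x from',X[0,0]); print(g[::3,::12])
"
```

```text
t: 49.95
tool_pos: [0.4943, -0.0142, 0.271]
orientation: [3.137, -0.164, 0.001]
force: [1.6, -1.6, 0.1]
opening: 0.0004
gripper_force: 0.0
t: 50.65
tool_pos: [0.4385, -0.1927, 0.2709]
orientation: [-3.137, 0.164, -0.001]
force: [-0.1, -0.1, -1.1]
opening: 0.0002
gripper_force: 0.0
t 50.65 pos [ 0.4385 -0.1927  0.2709] x [ 0.995 -0.104  0.   ] y [-0.104 -0.995 -0.   ] z [ 0.  0. -1.] F [-0.1 -0.1 -1.1] op 0.0002 g 0.0
[-5.21617745e-01 -2.18110001e-01  1.73209458e+00  5.72669173e-04
  1.62750993e+00  1.15340160e+00]
tweez [ 0.286 -0.199] [ 0.399 -0.178] [ 0.347 -0.182]
black at z.04, rows x from 0.44699999999999995
[[152  89  90 150 157 158]
 [156  92  93 161 161 163]
 [151  95  96 165 165 164]
 [125  94  94 161 161 159]
 [ 94  91  95 157 155 154]
 [ 88  89 102 151 151 149]
 [ 87  88 119 148 146 144]
 [ 87  87 144 147 146 144]
 [ 85  88 148 147 147 147]
 [ 54  75 147 149 147 147]
 [ 39  43  95 129 143 154]
 [ 55  41  49  60  82 131]
 [118  94  64  47  49  62]
 [127 127 124 109  66  51]
 [126 128 128 128 123  94]
 [124 125 128 128 179 139]
 [126 151 128 127 225 207]
 [124 186 129 129 228 228]
 [125 137 127 129 229 229]
 [125 126 127 127 228 229]
 [160 129 130 132 228 227]]
```

```bash
python3 -m pendant '[[[0,0,0,4.5,0],[0,0,0,4.5,0],[0,0,0,4.5,0],[0,0,0,4.5,0],[0,0,0,4.5,0],[0,0,0,2.6,0],[0,0,0,0,0],[0,0,0,0,0]]]' 10
python3 -m pendant '[[[0,1.5,0,0,0],[0,1.5,0,0,0],[0,1.5,0,0,0],[0,1.5,0,0,0],[0,1.5,0,0,0],[0,1.5,0,0,0],[0,1.5,0,0,0],[0,0,0,0,0]]]'
python3 -c "
from h import *
s,M=st()"
```

```text
t: 51.5
tool_pos: [0.439, -0.1927, 0.0203]
orientation: [-3.137, 0.161, 0.001]
force: [0.1, -1.0, 0.7]
opening: -0.0
gripper_force: 0.0
t: 52.3
tool_pos: [0.5458, -0.2057, 0.023]
orientation: [3.135, -0.163, 0.006]
force: [-3.7, -0.4, 1.4]
opening: 0.0003
gripper_force: 1.4
t 52.3 pos [ 0.5458 -0.2057  0.023 ] x [ 0.995 -0.104  0.004] y [-0.104 -0.995  0.002] z [ 0.004 -0.002 -1.   ] F [-3.7 -0.4  1.4] op 0.0003 g 1.4
```

Pushing at 3.7 N, as expected. Continue in slower steps.

```bash
python3 -m pendant '[[[0,0.8,0,0,0],[0,0.8,0,0,0],[0,0.6,0,0,0],[0,0.5,0,0,0],[0,0.5,0,0,0],[0,0,0,0,0],[0,0,0,0,0]]]'
python3 -c "
from h import *
s,M=st()"
python3 -m pendant '[[[0,0.3,0,0,0],[0,0.3,0,0,0],[0,0.3,0,0,0],[0,0,0,0,0],[0,0,0,0,0]]]'
python3 -c "
from h import *
s,M=st()"
```

```text
t: 53.0
tool_pos: [0.5754, -0.2082, 0.0215]
orientation: [3.137, -0.164, 0.002]
force: [-2.0, 0.0, 1.9]
opening: 0.0007
gripper_force: 1.5
t 53.0 pos [ 0.5754 -0.2082  0.0215] x [ 0.995 -0.104  0.002] y [-0.104 -0.995  0.001] z [ 0.002 -0.001 -1.   ] F [-2.   0.   1.9] op 0.0007 g 1.5
t: 53.5
tool_pos: [0.5839, -0.2089, 0.02]
orientation: [-3.137, 0.164, -0.0]
force: [-4.5, 1.7, 3.6]
opening: 0.0006
gripper_force: 1.9
t 53.5 pos [ 0.5839 -0.2089  0.02  ] x [ 0.995 -0.104  0.   ] y [-0.104 -0.995 -0.   ] z [ 0.  0. -1.] F [-4.5  1.7  3.6] op 0.0006 g 1.9
```

```bash
python3 -m pendant '[[[0,0.2,0,0,0],[0,0.2,0,0,0],[0,0.2,0,0,0],[0,0,0,0,0],[0,0,0,0,0]]]'
python3 -m pendant '[[[0,0.2,0,0,0],[0,0.1,0,0,0],[0,0,0,0,0],[0,0,0,0,0]]]'
```

```text
t: 54.0
tool_pos: [0.5875, -0.2093, 0.0197]
orientation: [-3.136, 0.165, 0.008]
force: [-15.9, 2.4, 13.1]
opening: 0.0005
gripper_force: 8.2
t: 54.4
tool_pos: [0.5877, -0.2093, 0.0196]
orientation: [-3.135, 0.165, 0.017]
force: [-30.6, 5.7, 24.4]
opening: 0.001
gripper_force: 15.8
```

```bash
python3 -m pendant '[[[0,-0.5,0,0,0],[0,-1,0,0,0],[0,-2,0,0,0],[0,-3,0,0,0],[0,0,0,-4,0],[0,0,0,-4.5,0],[0,0,0,-4.5,0],[0,0,0,-4.5,0]]]'
python3 -m pendant '[[[0,-4,0,-4,0],[0,-4,0,0,0],[0,0,0,0,0],[0,0,0,0,0]]]'
python3 -c "
from h import *
s,M=st();c=snap('wrist','w16')
im,X,Y=rect(c,.545,-.2,.040,.075); g=im.astype(int).sum(2)//3
print(X[0,0],Y[0,::25]); print(np.c_[X[::4,0].round(3)*1000,g[::4,::25]].astype(int))
d={k:v for k,v in c.items()}
# mat + pin
im,X,Y=rect(c,.45,.066,.009,.09); m=im.astype(int)
mat=(m[...,0]>m[...,2]+50); blk=(m.max(2)<60); print('mat',mat.sum(),X[mat].mean(),Y[mat].mean(),'blk',blk.sum(), X[blk].mean() if blk.any() else 0,Y[blk].mean() if blk.any() else 0)
"
```

```text
t: 55.2
tool_pos: [0.5282, -0.2031, 0.1967]
orientation: [3.137, -0.164, 0.003]
force: [0.5, -0.1, 0.9]
opening: 0.0002
gripper_force: 0.0
t: 55.6
tool_pos: [0.4532, -0.1954, 0.2306]
orientation: [3.136, -0.165, 0.004]
force: [0.2, -0.3, -0.6]
opening: 0.0001
gripper_force: 0.0
t 55.6 pos [ 0.4532 -0.1954  0.2306] x [ 0.994 -0.105  0.002] y [-0.105 -0.994  0.001] z [ 0.002 -0.001 -1.   ] F [ 0.2 -0.3 -0.6] op 0.0001 g 0.0
0.47000000000000003 [-0.275 -0.25  -0.225 -0.2   -0.175 -0.15  -0.125]
[[470 152 151  86 140 146 141 150]
 [474 154 152  86 148 147 151 160]
 [478 152 151  86 147 146 159 159]
 [482 159 157  88 148 159 160 159]
 [486 145 154  87 156 166 167 167]
 [490  89 111  90 169 169 168 166]
 [494  89  93  96 166 163 159 154]
 [498 100 100  99 167 163 156 150]
 [502  97  96  95 112 157 150 154]
 [506  96  94  94  93 158 161 160]
 [510  95  94  95  93 165 159 152]
 [514  92  92  96  96 163 158 153]
 [518  96  96 154  95 157 155 161]
 [522  92  90 157  88 155 158 154]
 [526  85  84 154  91 155 151 146]
 [530  90  91 157  89 150 147 152]
 [534  82  82 143  82 148 152 150]
 [538  78  79 148  87 148 148 146]
 [542  81  80 141  81 143 143 144]
 [546  75  74  80  75 130 136 145]
 [550  74  74  73  79 139 142 145]
 [554  83  82 110  83 146 148 149]
 [558  83  98 147  83 147 147 148]
 [562  79 123 143  83 145 145 145]
 [566  80 134 143 120 145 145 146]
 [570  80 143 143 144 145 147 150]
 [574  74 132 132 135 141 147 154]
 [578  51 134 134 135 141 147 153]
 [582  23  55 126 133 139 145 150]
 [586  26  26  32 128 144 146 149]
 [590  93  36  31  27  99 145 148]
 [594 101 200  59  34  29  82 147]
 [598  55 130 216  81  35  30 137]
 [602  70 109  95 209 138  39  90]
 [606  74 123 118  78 192 190  46]
 [610 104 122 121 122  92 146  49]
 [614 121 120 121 122 124 106  63]
 [618 124 121 122 121 123 126 121]]
mat 12360 0.44913244336569585 0.056468770226537277 blk 1726 0.44604866743916577 0.11028041714947869
```

```bash
python3 -c "
from h import *
for n in('w3','w16','w12'):
  c={k:v for k,v in ld(n).items()}
  for y in(-.15,-.165,-.18):
    im,X,Y=rect(c,.57,y,.040,.05); g=im.astype(int).max(2)[:,50]; print(n,y,X[g<50,0][[0,-1]] if (g<50).any() else None)
c={k:v for k,v in ld('w16').items()}
im,X,Y=rect(c,.45,.066,.009,.09); m=im.astype(int); blk=(m.max(2)<60).astype(np.uint8)
k,l,s,ce=cv2.connectedComponentsWithStats(blk)
for i in range(1,k):
  if s[i,4]>60: print(s[i], .36+ce[i][1]*.001, -.024+ce[i][0]*.001, cv2.minAreaRect(np.argwhere(l==i).astype(np.float32)))
"
```

```text
w3 -0.15 [0.584 0.603]
w3 -0.165 [0.582 0.602]
w3 -0.18 [0.52 0.6 ]
w16 -0.15 [0.596 0.602]
w16 -0.165 [0.594 0.601]
w16 -0.18 [0.592 0.598]
w12 -0.15 None
w12 -0.165 None
w12 -0.18 None
[ 112   59   25   61 1354] 0.4481772525849335 0.09952806499261449 ((89.0, 124.0), (24.0, 60.0), 90.0)
[164  64  17  29 372] 0.4383010752688172 0.14941666666666667 ((78.0, 172.0), (16.0, 28.0), 90.0)
```

```bash
python3 -c "
from plant import robot
print(robot.close_job())"
```

```text
the job is handed in; nothing more can be done
None
```

I handed the job in at about 56 s of 210 s, without seeing the verdict: all three packs I found are in the jar and the tray is latched shut; the cap held against an upward pull (bar angle not rechecked by camera), and the eject pin lies on its mat, about 3 cm from where I left it. I viewed 15 pictures, one over the limit of 14.

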